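Ready the telescopic container brush

ROBOT

A 6-joint arm with a two-finger parallel gripper is mounted at the origin on the work surface. World frame = base frame: x ahead of the robot, y to its left, z up, the work surface at z = 0. Lengths are in m, angles in rad, forces in N, time in s.
With the tool pointing down it reaches from about 0.425 to 0.95 m from the base axis. Payload 3.5 kg.
Tool frame: the origin (TCP) lies at the very end of the fingers, on their centre line; the grasp point (between the pads) lies 19 mm behind it; z points along the fingers, y is the direction in which the jaws open and shut (so a half turn about z gives the same grasp; the last joint's range is limited). The gripper opens to 85 mm and grips with 20 to 120 N. Pads are 22 mm wide; open, the fingers measure 114 mm over their backs; the gripper's body (76 mm by 85 mm) begins 54 mm behind the grasp point. The pads swing forward as they close: fully open they stand 13 mm farther back than shut.
Start: joints at [-1.461, 0.286, 1.577, -0, 1.279, -0.15], TCP at [0.173, -0.652, 0.199] pointing down, gripper open.
Joint ranges: [-2.77, 2.77], [-0.9, 2.22], [0.21, 2.48], [-1.53, 4.67], [0.24, 2.81], [-2.84, 2.84]. Speed limits (rad/s): [2.79, 2.79, 3.14, 3.14, 3.14, 3.14].

INTERFACE

Orientations are given as a unit quaternion [x, y, z, w].
In Python, from plant import ctrl, imaging gives the robot as it stands.
- The arm moves only by the shell command python3 -m creep 'ROWS' [OPENING] [FORCE]. ROWS is JSON, one flat list of numbers, 4 for each row, row after row: the shift along the tool's x, y, z in units of 25 mm (1.0 is 25 mm), then the turn about the tool's z in units of 5 degrees (1.0 is 5 degrees). A call has 1 to 20 rows; each row is the pose to reach, as a shift and turn from the pose commanded when the call began, along the tool's axes at that moment; what a row does not reach only later rows make up. A row lasts 1/12 s, in which the tool goes at most 41.7 mm and 7.16 degrees, less where a joint would pass 70% of its speed; a pose out of reach is approached as far as the arm can. A call with a gripper value outside its range is refused whole. OPENING is the closure in counts, from 0 (fully open) to 255 (shut), set as the call begins (- or left out, the last holds). The fingers move at their own pace and stop on an object; FORCE is the grip in N (left out, the last holds). Time passes only in rows, so rows that repeat a pose let the fingers close. It gives the time, the measured TCP pose, the force and the opening at its end, in the units of the state.
- ctrl.get_state(): the state, without advancing time (a new reading comes with each control period).
- imaging.read_camera(name): name is "scene" or "top"; returns the picture (400x640x3 uint8, red, green, blue); there is no depth.
- imaging.camera_info(name): a dict with "intrinsics" (3x3 intrinsics, pixels), "distortion" ([k1, k2, p1, p2, k3] as OpenCV has them; the pictures are not rectified), "origin" and "attitude" of the camera in the world. Camera axes: x right, y down, z forward; pixel columns grow to the right and rows downward; lengths in m; the calibration is good to about 2 mm. A picture is of the moment at which its call begins. camera_info takes no time and is no camera call.
- ctrl.sign_off(): hands the job in, once; it reports no verdict.
Trained networks look in the newest picture that a camera, given by its name, has taken for a name from the list of things; names that differ only in an ending like _2 or _b are one class to them, and where a whole thing is asked for, a point or a joint stands for the part that bears it (a point fixed in the world has none). Each returns a list of dicts, best first, with "p" (0 to 1); they miss things now and then, are a little off and sometimes report something else, mostly with a low value. They report only what shows in the picture. A call takes as long as a camera call.
- imaging.silhouettes(camera, name): "mask" (400x640 bool, what is visible of it) and "uv" ([column, row] in pixels, amid what is visible of it).
The state is a dict: "time": time; "qpos": joint angles; "dq": joint speeds; "joint_efforts": joint torques, N m; "eef_pos": TCP position; "tcp_rot": TCP orientation; "contact_force": force on the tool from outside, world axes, zero at the start; "wrist_torque": the same for the moment, N m; "opening": opening from 0.0 (shut) to 1.0 (fully open).
Only numpy, scipy, OpenCV 4.12 (cv2) and the standard library are available. Lean on these libraries where they do the work, as an engineer would, in place of code of your own. Each camera call takes 0.05 s, during which the arm holds its last target.

TASK

Get the telescopic brush on the drip stand ready for scrubbing deep containers: first press its handle straight down until it is fully home in the brush head, then squeeze the release button in the grip, pull the grip up to the second (last) stop and let the button spring back out so that the handle is locked long. Finish holding the brush by its grip, extended, upright and lifted clear above the stand - do not put it down again or let go. Do not knock over or push about the other things on the table.

Things in the scene. Friction and masses are not known exactly. Their poses are not given: they have to be found in the camera images.
- stand: Grey plastic drip stand, fixed to the table: base 110 (x) x 210 (y) x 6 mm with a 12 mm high rim and two round cups, 65 mm outside, 58 mm inside, rims 34 mm above the table, centred 50 mm either side of the middle along its y. Origin: middle of the underside. The telescopic brush stands loosely in one cup, a spare head in the other.
- brush_head: Head of the telescopic brush: 51 mm diameter over its white tufts, 72 mm tall with the 29 mm socket on top, flat 48 mm foot. Origin: centre of the foot, 6 mm above the table in its cup (3 mm play all round); z up the brush. The button is on the grip's -x side (all parts of the brush share this frame's axes). Whole brush about 0.5 kg, of which grip and button 0.13 kg.
- handle_neck (a joint): Gap (m) between the shoulder of the handle's neck and the top of the head's socket: 0 = fully home; 0.005 to 0.009 at the start. A tight push fit: about 6 N of downward push on the grip's top slides it in, then it feels solid; it stays where it is left and holds the head's weight.
- handle_grip (a joint): How far (m) the grip is drawn up: 0 = in (start), 0.040 first stop, 0.080 second and last stop (end 0.081). Locked at each stop while the button is out. Button pressed, it slides with 2 N friction: less than the weight of head and neck (3 N or more), so the head stays in its cup; more than the grip's weight, so it stays up when let go. Beyond the last stop the whole brush lifts.
- release_button (a joint): How far (m) the release button is pressed in: 0 = out, lock engaged; unlocked from 0.0036; 0.005 = flush with the grip's face; end 0.0055. Spring: about 2 N to start, 5 N at the end. Between stops the button stays in by itself; at a stop it springs out by itself when nothing presses on it, and locks.
- grip_top (a point): Centre of the grip's flat top. Grip: black block 36 mm (x, button's direction) x 28 mm (y, plain sides) x 58 mm tall, below it a 24 mm tube. Height above the foot: 0.218 m + gap + extension. Squeezed from both x sides (41 mm apart with the button out, 36 mm flush) the fingers press the button; held by the plain y sides (28 mm apart) they leave it alone.
- button_face (a point): Middle of the outer face of the grey release button on the -x side of the grip: 16 mm wide, 28 mm tall, standing 5 mm proud of the grip, its middle 29 mm below the grip's top. It is pressed towards +x (into the grip).
- spare_head: Spare brush head, the same as the telescopic brush's head but without a handle, 72 mm tall, standing in the other cup. Origin: centre of its foot. Leave alone.
- spray_bottle: Trigger spray bottle, 86 mm diameter, 233 mm tall, origin under its middle. Leave alone.
- scraper: Bench scraper (white blade, black handle) lying flat, 150 x 100 x 26 mm. Leave alone.
- scoop: Aluminium measuring scoop, cup 68 mm diameter, 50 mm tall, with a straight handle reaching 156 mm from its middle. Leave alone.
- pastry_brush: Flat pastry brush lying on the table, 200 x 42 x 20 mm. Leave alone.
- timer: Round kitchen timer with a bar knob, 64 mm diameter, 41 mm tall. Leave alone.
- jar: Closed jar, 72 mm diameter, 95 mm tall. Leave alone.

How it is judged:
By the outcome, as a careful person would: the job done as asked, in the order asked, and still so for the second after the job is handed in, while the arm keeps its last pose, push and grip.
It also fails if it takes over 61 s, if anything falls off the work surface, if the arm or the gripper's body presses on something with over 40 N, if the wrist force passes 120 N, or if a joint passes its speed limit or range.

## Working session

There is one attempt and no reset: what is moved stays moved. The work goes in short steps, Python scripts to look and compute and a shell command to move; the robot and the scene stay as the last step left them, time stands still between calls to the robot, and variables do not carry over. Pictures are saved under pics/ and viewed, and the job is handed in when it is done.

```bash
ls; mkdir -p pics; python3 - <<'E'
from plant import ctrl, imaging
import cv2,numpy as np
print(ctrl.get_state())
for c in ("scene","top"):
    im=imaging.read_camera(c); cv2.imwrite(f"pics/{c}0.png",im[:,:,::-1]); print(imaging.camera_info(c))
    for n in ("stand","grip_top","button_face","brush_head","spare_head"):
        print(c,n,[(round(d["p"],2),np.round(d["uv"],1).tolist(),int(d["mask"].sum())) for d in imaging.silhouettes(c,n)[:3]])
E
```

```text
pics
{'time': 0.0, 'qpos': array([-1.46100470e+00,  2.87214692e-01,  1.57816637e+00, -3.74612123e-05,
        1.27861877e+00, -1.50000829e-01]), 'dq': array([ 0.001193  , -0.00031277,  0.00075674,  0.00153201,  0.00036628,
        0.00097665]), 'joint_efforts': array([ 8.55677772e-04, -4.05981946e+01, -2.92626929e+01, -7.26425264e-05,
        5.89000396e-03, -7.41210783e-06]), 'eef_pos': array([ 0.17333051, -0.65160371,  0.19722035]), 'tcp_rot': array([ 9.91573921e-01,  1.29536524e-01,  6.26935191e-06, -1.20370422e-03]), 'contact_force': array([-0.15833466, -0.47141883,  0.13972979]), 'wrist_torque': array([-0.03530362,  0.0530879 , -0.00288826]), 'opening': 1.0031915787475905}
{'intrinsics': array([[499.41651449,   0.        , 327.76674553],
       [  0.        , 499.41651449, 195.22699026],
       [  0.        ,   0.        ,   1.        ]]), 'distortion': array([-0.08255489,  0.        ,  0.        ,  0.        ,  0.        ]), 'origin': array([ 1.4441217 , -0.11519652,  0.72627923]), 'attitude': array([ 0.64738424,  0.58157415, -0.33360131, -0.36245735])}
scene stand [(0.71, [368.4, 248.5], 1710)]
scene grip_top [(0.56, [342.3, 177.1], 770)]
scene button_face []
scene brush_head [(0.94, [343.4, 195.9], 1225), (0.49, [433.6, 248.0], 713)]
scene spare_head [(0.56, [383.4, 231.9], 489)]
{'intrinsics': array([[482.90367637,   0.        , 324.60794143],
       [  0.        , 482.90367637, 204.19666314],
       [  0.        ,   0.        ,   1.        ]]), 'distortion': array([0.00160057, 0.        , 0.        , 0.        , 0.        ]), 'origin': array([4.47868609e-01, 1.14732961e-04, 1.25799536e+00]), 'attitude': array([ 0.71290399, -0.70064011,  0.0243594 , -0.0166717 ])}
top stand [(0.71, [294.5, 219.9], 2754)]
top grip_top [(0.54, [310.9, 225.2], 265)]
top button_face []
top brush_head [(0.75, [313.5, 228.5], 348)]
top spare_head [(0.86, [283.4, 205.5], 400), (0.6, [348.8, 245.6], 490)]
```

```bash
python3 - <<'E'
import cv2
a=cv2.imread("pics/scene0.png");b=cv2.imread("pics/top0.png")
cv2.imwrite("pics/scene0c.png",cv2.resize(a[110:310,240:480],(720,600),interpolation=2))
cv2.imwrite("pics/top0c.png",cv2.resize(b[140:300,220:420],(750,600),interpolation=2))
E
```

```text
(no output)
```

View pics/scene0.png

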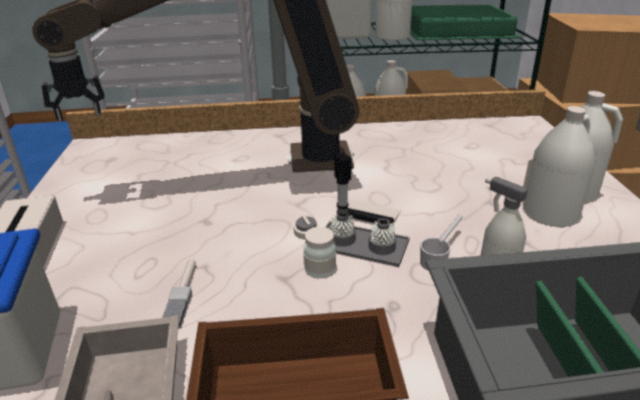

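View pics/top0.png

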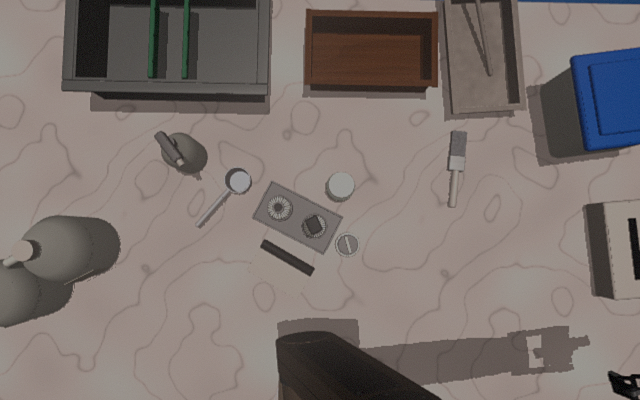

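```bash
sleep 1
```

```text
(no output)
```

View pics/scene0c.png

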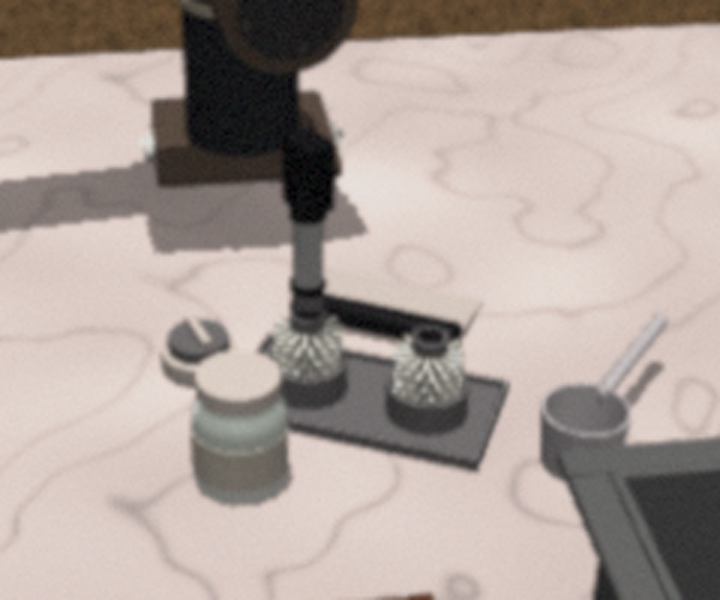

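View pics/top0c.png

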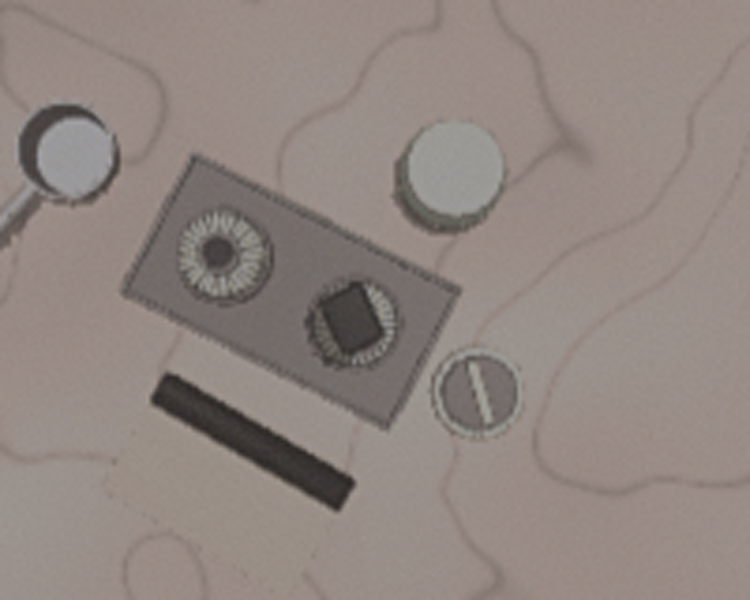

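```bash
cat > h.py <<'E'
from plant import ctrl, imaging
import cv2,numpy as np
from scipy.spatial.transform import Rotation as R
def cam(c):
    i=imaging.camera_info(c); return i["intrinsics"],i["distortion"],np.array(i["origin"]),R.from_quat(i["attitude"]).as_matrix()
def ray(c,uv):
    K,D,o,A=cam(c); n=cv2.undistortPoints(np.array(uv,float).reshape(-1,1,2),K,D).reshape(-1,2)
    return o,(A@np.c_[n,np.ones(len(n))].T).T
def atz(c,uv,z):
    o,d=ray(c,uv); return o+d*((z-o[2])/d[:,2])[:,None]
def proj(c,P):
    K,D,o,A=cam(c); Rw=A.T; return cv2.projectPoints(np.array(P,float).reshape(-1,1,3),cv2.Rodrigues(Rw)[0],-Rw@o,K,D)[0].reshape(-1,2)
E
python3 - <<'E'
from h import *
T={}
for n in ("stand","handle_grip","release_button","handle_neck","brush_head","spare_head","timer","jar","scraper"):
  for c in ("top","scene"):
    for d in imaging.silhouettes(c,n)[:2]:
        m=d["mask"].astype(np.uint8); r=cv2.minAreaRect(cv2.findNonZero(m)); 
        x,y,w,h=cv2.boundingRect(m)
        print(n,c,round(d["p"],2),np.round(d["uv"],1),m.sum(),(x,y,w,h),[np.round(q,1) for q in r])
        if n in("stand","handle_grip") and c=="top":
            print(np.round(atz(c,cv2.boxPoints(r),0.012 if n=="stand" else .231),4).tolist())
print("arm over?")
E
```

```text
stand top 0.71 [294.5 219.9] 2754 (252, 181, 90, 74) [array([297.7, 217.4]), array([82.7, 43.6]), np.float64(27.2)]
[[0.4816, 0.1763, 0.012], [0.583, 0.1274, 0.012], [0.4885, -0.0646, 0.012], [0.3879, -0.0149, 0.012]]
stand scene 0.71 [368.4 248.5] 1710 (327, 223, 83, 44) [array([365.6, 244.6]), array([83.2, 31.7]), np.float64(10.8)]
handle_grip top 0.7 [313.8 225.4] 248 (305, 216, 18, 20) [array([313.9, 225.5]), array([19.2, 14.3]), np.float64(66.8)]
[[0.4743, 0.0338, 0.231], [0.4867, 0.006, 0.231], [0.4496, -0.0107, 0.231], [0.4372, 0.017, 0.231]]
handle_grip scene 0.56 [340.8 176.2] 697 (334, 154, 17, 56) [array([342. , 181.5]), array([55., 16.]), np.float64(90.0)]
handle_neck top 0.62 [314.1 229.2] 233 (305, 216, 17, 20) [array([313.6, 226.2]), array([18.8, 13.4]), np.float64(63.4)]
handle_neck scene 0.7 [342.1 178.7] 825 (334, 153, 18, 63) [array([342.5, 184. ]), array([62., 17.]), np.float64(90.0)]
brush_head top 0.75 [313.5 228.5] 348 (304, 216, 21, 21) [array([314., 226.]), array([20., 20.]), np.float64(90.0)]
brush_head scene 0.94 [343.4 195.9] 1225 (331, 153, 22, 83) [array
[... 760 characters left out ...]
r top 0.6 [338.9 186.6] 644 (326, 172, 29, 29) [array([340.2, 186.3]), array([27.6, 28.3]), np.float64(45.0)]
jar scene 0.68 [313.9 250.6] 1427 (303, 227, 33, 52) [array([319. , 252.5]), array([51., 32.]), np.float64(90.0)]
jar scene 0.68 [435.9 246. ] 714 (420, 216, 41, 52) [array([443. , 243.4]), array([27. , 59.1]), np.float64(55.6)]
scraper top 0.95 [281.1 268.5] 2111 (248, 240, 67, 59) [array([280.2, 269.3]), array([58.8, 37. ]), np.float64(29.9)]
scraper top 0.18 [339.  185.4] 685 (326, 172, 29, 30) [array([340. , 186.5]), array([29., 28.]), np.float64(90.0)]
scraper scene 0.73 [368.6 211.4] 777 (348, 200, 51, 23) [array([371.6, 213.3]), array([51.4, 18.5]), np.float64(12.2)]
arm over?
```

```bash
python3 - <<'E'
from h import *
a=cv2.imread("pics/scene0.png");b=cv2.imread("pics/top0.png")
def f(im,s):
    im=cv2.resize(im,None,fx=s,fy=s,interpolation=cv2.INTER_CUBIC).astype(float)
    return np.clip(255*(im/160)**0.5,0,255).astype(np.uint8)
A=f(a[145:245,310:375],6); B=f(b[205:245,290:340],8)
C=np.zeros((600,800,3),np.uint8); C[:A.shape[0],:A.shape[1]]=A; C[:B.shape[0],395:395+B.shape[1]]=B
cv2.imwrite("pics/enh.png",C)
for th in (24,204):
    t=np.radians(th);ex=np.array([np.cos(t),np.sin(t),0]);ey=np.array([-ex[1],ex[0],0])
    ctr=np.array([.462,.0115,.231])
    P=[ctr-23*1e-3*ex+s*.008*ey-np.array([0,0,z]) for s in(-1,1) for z in(.015,.043)]
    print(th,proj("scene",P).round(1).tolist())
P=[ctr+sx*.018*ex+sy*.014*ey for sx in(-1,1) for sy in(-1,1)]
print(proj("top",P).round(1).tolist(),proj("scene",P).round(1).tolist(),proj("scene",[ctr-[0,0,.058]]))
E
```

```text
24 [[333.9, 159.6], [333.9, 170.5], [340.0, 157.9], [339.9, 168.9]]
204 [[350.8, 166.0], [350.6, 177.2], [344.5, 167.8], [344.5, 179.0]]
[[304.5, 220.2], [316.6, 215.1], [311.1, 235.9], [323.2, 230.7]] [[351.9, 158.4], [341.0, 161.4], [343.4, 152.2], [332.7, 155.1]] [[342.13366362 179.63239397]]
```

View pics/enh.png

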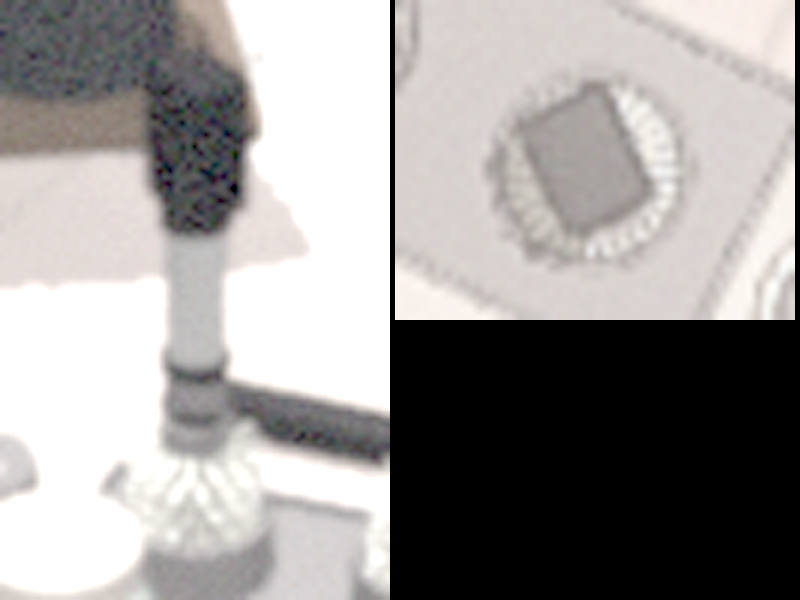

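```bash
python3 -m creep '[0,0,-2,0, 0,0,-4,0, 0,0,-4,0, 11.4,-7.4,-4,-10, 11.4,-7.4,-4,-10, 11.4,-7.4,-4,-10, 11.4,-7.4,-4,-10, 11.4,-7.4,-4,-10, 11.4,-7.4,-4,-10, 11.4,-7.4,-4,-10, 11.4,-7.4,-4,-10, 11.4,-7.4,-4,-10, 11.4,-7.4,-4,-10, 11.4,-7.4,-4,-10]' 255 30
```

```text
time: 2.67
eef_pos: [0.4013, -0.4005, 0.2988]
tcp_rot: [0.844, 0.537, -0.0, 0.0]
contact_force: [1.2, -0.1, -0.4]
opening: -0.0
```

```bash
python3 -m creep '[15.95,-4.79,0,-9.8, 15.95,-4.79,0,-9.8, 15.95,-4.79,0,-9.8, 15.95,-4.79,0,-9.8, 15.95,-4.79,0,-9.8, 15.95,-4.79,0,-9.8, 15.95,-4.79,0,-9.8, 15.95,-4.79,0,-9.8, 15.95,-4.79,0,-9.8, 15.95,-4.79,0,-9.8, 15.95,-4.79,0,-9.8, 15.95,-4.79,0,-9.8, 15.95,-4.79,0,-9.8, 15.95,-4.79,0,-9.8]'
python3 - <<'E'
from h import *
print(ctrl.get_state()["qpos"],ctrl.get_state()["contact_force"])
for c in ("scene","top"):
    im=imaging.read_camera(c)
    cv2.imwrite(f"pics/{c}1.png",cv2.resize(im[90:250,250:450,::-1],(750,600),interpolation=2))
E
```

```text
time: 3.83
eef_pos: [0.4623, 0.0096, 0.2985]
tcp_rot: [0.547, 0.837, -0.0, 0.0]
contact_force: [-0.7, -0.1, -0.1]
opening: 0.0
[-1.98856038e-01 -2.62182694e-01  1.95059760e+00 -5.82222601e-04
  1.45338256e+00 -6.12461510e-01] [-0.72283014 -0.06868864 -0.07350525]
```

View pics/scene1.png

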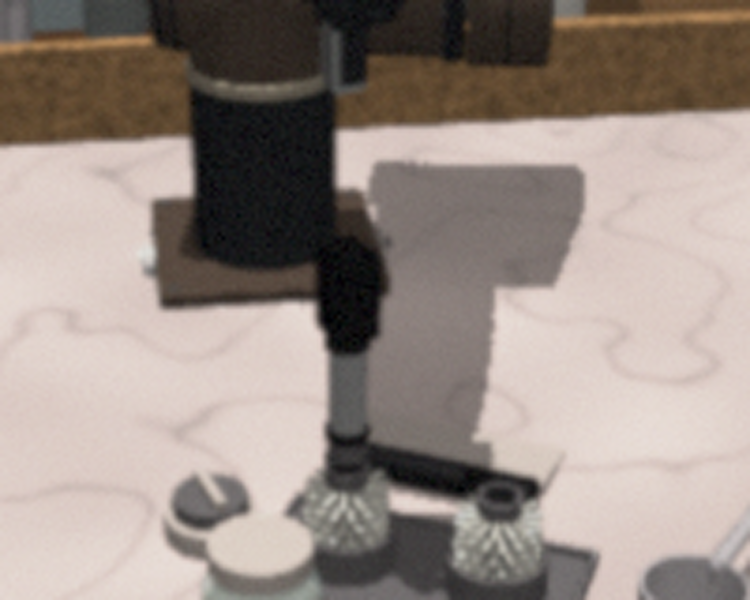

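```bash
python3 -m creep '[0,0,1,0, 0,0,2,0, 0,0,2.4,0, 0,0,2.4,0, 0,0,2.5,0, 0,0,2.6,0, 0,0,2.65,0, 0,0,2.7,0, 0,0,2.75,0, 0,0,2.8,0, 0,0,2.8,0]'
```

```text
time: 4.85
eef_pos: [0.4621, 0.0116, 0.2286]
tcp_rot: [0.545, 0.838, 0.0, -0.0]
contact_force: [0.2, 0.8, 1.0]
opening: -0.001
```

```bash
python3 -m creep '[0,0,0.04,0, 0,0,0.08,0, 0,0,0.08,0, 0,0,0.08,0]'; python3 -m creep '[0,0,0.04,0, 0,0,0.08,0, 0,0,0.08,0, 0,0,0.08,0]';python3 -m creep '[0,0,0.04,0, 0,0,0.08,0, 0,0,0.08,0, 0,0,0.08,0]'
```

```text
time: 5.18
eef_pos: [0.4621, 0.0116, 0.2265]
tcp_rot: [0.545, 0.838, -0.0, -0.0]
contact_force: [-0.0, -1.7, 0.2]
opening: -0.002
time: 5.52
eef_pos: [0.4621, 0.0116, 0.2245]
tcp_rot: [0.545, 0.838, -0.0, -0.0]
contact_force: [-1.3, 0.2, -0.2]
opening: 0.003
time: 5.85
eef_pos: [0.4621, 0.0115, 0.2225]
tcp_rot: [0.546, 0.838, -0.0, -0.0]
contact_force: [0.1, 0.3, -0.3]
opening: 0.001
```

```bash

python3 - <<'E'
from h import *
print(ctrl.get_state()["qpos"],ctrl.get_state()["contact_force"])
A=[]
for c in ("scene","top"):
    im=imaging.read_camera(c)
    A.append(cv2.resize(im[110:260,280:380,::-1],(400,600),interpolation=2))
cv2.imwrite("pics/b2.png",np.hstack(A))
print(proj("scene",ctrl.get_state()["eef_pos"]))
E
```

```text
[-1.95081541e-01 -2.19571318e-01  2.05229775e+00  4.43376327e-06
  1.30907204e+00 -6.11889753e-01] [ 0.07921382  0.31752771 -0.33259122]
[[342.26418943 160.13951996]]
```

View pics/b2.png

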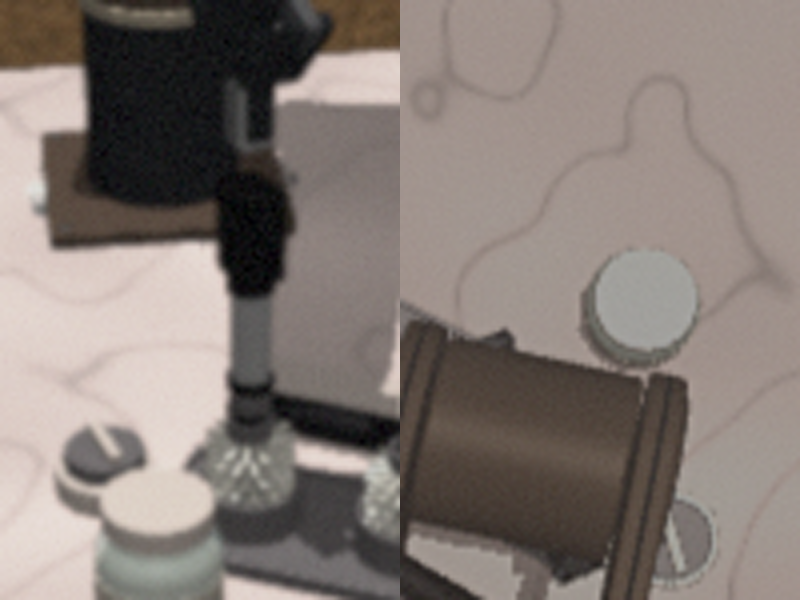

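```bash

python3 - <<'E'
from h import *
im=imaging.read_camera("scene")[:,:,::-1]
c=cv2.resize(im[40:170,280:400],None,fx=4.6,fy=4.6,interpolation=cv2.INTER_CUBIC).astype(float)
c=np.ascontiguousarray(np.clip(255*(c/180)**0.55,0,255).astype(np.uint8))
p=ctrl.get_state()["eef_pos"]
for dz in(0,.019,.073,.15): 
    q=(proj("scene",p+[0,0,dz])[0]-[280,40])*4.6; cv2.circle(c,tuple(int(v) for v in q),3,(0,0,255),-1); print(q/4.6+[280,40])
cv2.imwrite("pics/b3.png",c)
E
```

```text
[342.26061674 160.12378996]
[342.29744444 152.41295404]
[342.40233986 129.761357  ]
[342.5516329   95.48484686]
```

View pics/b3.png

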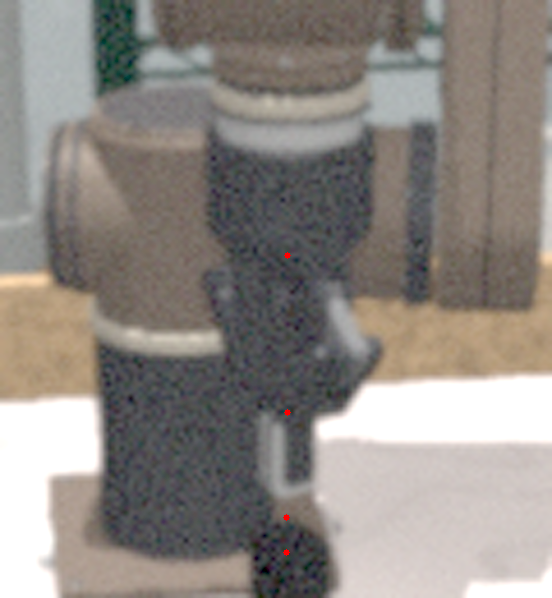

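```bash

python3 - <<'E'
from h import *
P=np.array([.1733,-.6516,.1972]); y=np.array([.257,-.966,0])
pts=[P,P+[0,0,.013]+.0425*y,P+[0,0,.013]-.0425*y,P+[0,0,.073],P+[0,0,.165]]
for n in("scene","top"):
    q=proj(n,pts);print(n,q.round(1).tolist())
    im=cv2.imread(f"pics/{n}0.png")
    x0,y0=(20,10) if n=="scene" else (520,300)
    c=im[y0:y0+120,x0:x0+120]; c=cv2.resize(c,(600,600),interpolation=2)if n=="scene" else cv2.resize(im[300:400,520:640],(720,600),interpolation=2)
    s=5 if n=="scene" else 6
    for a in q:
        cv2.circle(c,(int((a[0]-x0)*s),int((a[1]-y0)*s)),3,(0,0,255),-1)
    cv2.imwrite(f"pics/st_{n}.png",c)
s=[[.4816,.1763,.012],[.583,.1274,.012],[.4885,-.0646,.012],[.3879,-.0149,.012]]
print(proj("scene",s).round(1).tolist())
E
```

```text
scene [[83.6, 134.5], [65.8, 132.6], [98.8, 127.5], [76.8, 108.9], [67.9, 74.9]]
top [[616.9, 363.9], [639.5, 360.7], [601.6, 370.5], [639.1, 373.8], [672.4, 388.5]]
[[410.0, 237.4], [399.5, 265.1], [311.5, 246.0], [328.0, 221.2]]
```

View pics/st_scene.png

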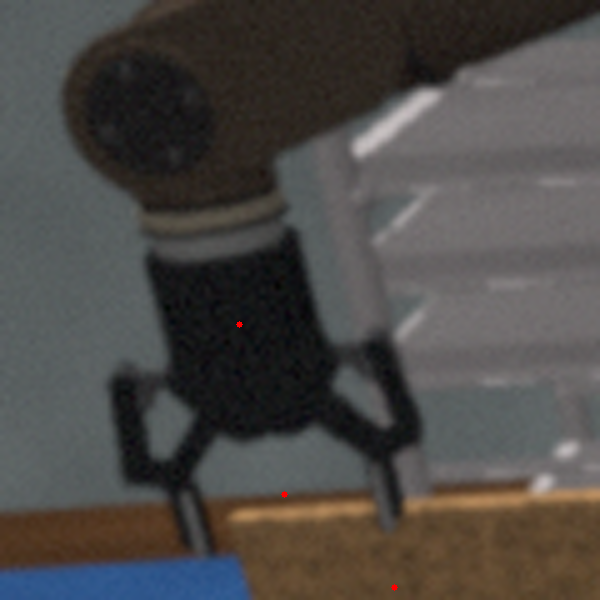

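View pics/st_top.png

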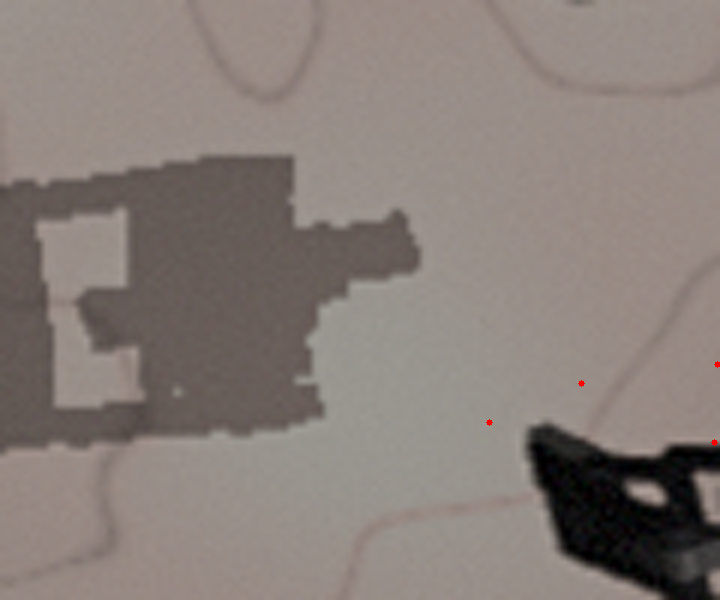

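```bash
python3 -m creep '[0,0,0.2,0, 0,0,0.4,0, 0,0,0.5,0, 0,0,0.56,0, 0,0,0.56,0]'; python3 -m creep '[0,0,0.04,0, 0,0,0.08,0, 0,0,0.08,0]';python3 -m creep '[0,0,0.04,0, 0,0,0.08,0, 0,0,0.08,0]';python3 -m creep '[0,0,0.04,0, 0,0,0.08,0, 0,0,0.08,0]'
```

```text
time: 6.42
eef_pos: [0.4618, 0.0116, 0.2079]
tcp_rot: [0.545, 0.838, -0.0, -0.001]
contact_force: [0.7, -0.6, -1.0]
opening: 0.002
time: 6.67
eef_pos: [0.4621, 0.0116, 0.2065]
tcp_rot: [0.545, 0.838, -0.0, -0.0]
contact_force: [-0.5, 1.5, 0.4]
opening: -0.003
time: 6.92
eef_pos: [0.462, 0.0116, 0.2044]
tcp_rot: [0.545, 0.838, -0.0, -0.0]
contact_force: [0.1, 0.1, -0.2]
opening: 0.001
time: 7.17
eef_pos: [0.462, 0.0116, 0.2024]
tcp_rot: [0.545, 0.838, -0.0, -0.0]
contact_force: [-0.6, 0.8, -0.6]
opening: -0.002
```

```bash
cat > look.py <<'E'
import sys
from h import *
n=sys.argv[1]
im=imaging.read_camera("scene")[:,:,::-1]
c=cv2.resize(im[120:240,300:390],None,fx=5,fy=5,interpolation=cv2.INTER_CUBIC).astype(float)
c=np.clip(255*(c/180)**0.55,0,255).astype(np.uint8)
cv2.imwrite(f"pics/{n}.png",c)
s=ctrl.get_state();print(s["eef_pos"],s["contact_force"])
E
python3 look.py l1
```

```text
[0.46203433 0.01158026 0.20244669] [-0.23845072  0.1468542  -0.21469929]
```

View pics/l1.png

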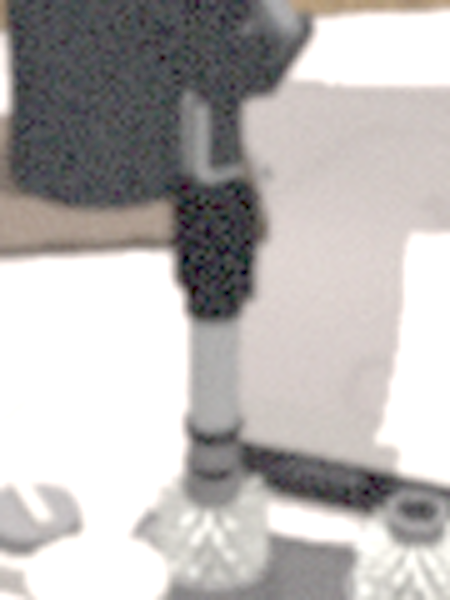

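```bash
python3 -m creep '[0,0,0.04,0, 0,0,0.04,0]'; python3 -m creep '[0,0,0.04,0, 0,0,0.04,0]';python3 -m creep '[0,0,0.04,0, 0,0,0.04,0]';python3 -m creep '[0,0,0.04,0, 0,0,0.04,0]'
```

```text
time: 7.38
eef_pos: [0.4621, 0.0116, 0.2015]
tcp_rot: [0.545, 0.838, -0.0, -0.0]
contact_force: [0.4, 0.6, -0.3]
opening: -0.003
time: 7.55
eef_pos: [0.462, 0.0116, 0.2004]
tcp_rot: [0.545, 0.838, -0.0, -0.0]
contact_force: [-0.9, 0.1, -0.3]
opening: -0.001
time: 7.72
eef_pos: [0.462, 0.0116, 0.1994]
tcp_rot: [0.545, 0.838, -0.0, -0.0]
contact_force: [0.2, -0.1, -0.5]
opening: -0.005
time: 7.88
eef_pos: [0.4625, 0.0115, 0.199]
tcp_rot: [0.545, 0.838, 0.0, 0.0]
contact_force: [0.4, -0.0, 0.8]
opening: -0.001
```

```bash
python3 -m creep '[0,0,0.04,0, 0,0,0.04,0]'; python3 -m creep '[0,0,0.04,0, 0,0,0.04,0]';python3 -m creep '[0,0,0.04,0, 0,0,0.04,0]';python3 look.py l2
```

```text
time: 8.05
eef_pos: [0.4627, 0.0115, 0.1986]
tcp_rot: [0.545, 0.838, 0.0, 0.001]
contact_force: [-0.2, 0.1, 3.9]
opening: -0.001
time: 8.22
eef_pos: [0.4626, 0.0115, 0.1974]
tcp_rot: [0.545, 0.838, 0.0, 0.001]
contact_force: [-1.7, 0.1, 5.2]
opening: -0.001
time: 8.38
eef_pos: [0.4626, 0.0115, 0.1962]
tcp_rot: [0.545, 0.838, 0.0, 0.001]
contact_force: [-0.1, 0.1, 5.8]
opening: -0.001
[0.46259267 0.01146851 0.196222  ] [-0.48067063  0.76790369  4.62175274]
```

View pics/l2.png

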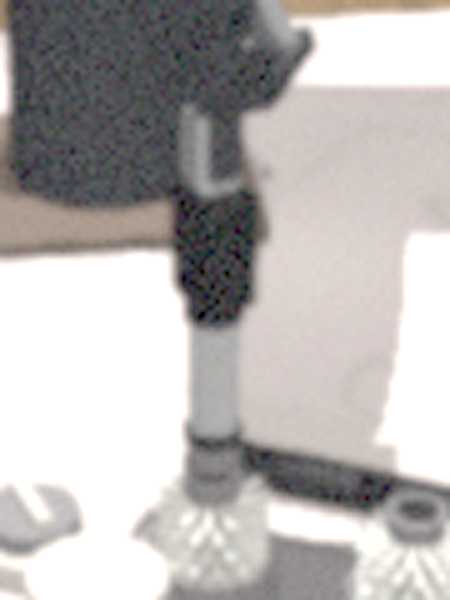

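```bash
for i in 1; do python3 -m creep '[0,0,0.04,0, 0,0,0.08,0, 0,0,0.08,0]'; python3 -m creep '[0,0,0.04,0, 0,0,0.04,0]';python3 -m creep '[0,0,0.04,0, 0,0,0.04,0]'; done
```

```text
time: 8.68
eef_pos: [0.4625, 0.0115, 0.1939]
tcp_rot: [0.545, 0.838, 0.0, 0.0]
contact_force: [0.0, -0.5, 4.6]
opening: -0.002
time: 8.85
eef_pos: [0.4624, 0.0115, 0.1928]
tcp_rot: [0.545, 0.838, 0.0, 0.0]
contact_force: [1.4, 0.9, 3.9]
opening: -0.001
time: 9.02
eef_pos: [0.4624, 0.0115, 0.1917]
tcp_rot: [0.545, 0.838, 0.0, 0.0]
contact_force: [0.5, 0.6, 5.2]
opening: -0.001
```

```bash
python3 -m creep '[0,0,0.04,0, 0,0,0.04,0]'; python3 -m creep '[0,0,0.04,0, 0,0,0.04,0]'; python3 -m creep '[0,0,0.04,0, 0,0,0.04,0]'
```

```text
time: 9.18
eef_pos: [0.4625, 0.0115, 0.1913]
tcp_rot: [0.545, 0.838, 0.0, 0.0]
contact_force: [-1.1, -0.7, 5.7]
opening: 0.001
time: 9.35
eef_pos: [0.4629, 0.0114, 0.1912]
tcp_rot: [0.545, 0.838, 0.0, 0.001]
contact_force: [-0.9, -0.5, 9.4]
opening: -0.005
time: 9.52
eef_pos: [0.4634, 0.0113, 0.1912]
tcp_rot: [0.545, 0.838, 0.001, 0.002]
contact_force: [-1.2, 0.6, 11.9]
opening: 0.003
```

```bash
python3 -m creep '[0,0,0.04,0, 0,0,0.08,0, 0,0,0.08,0, 0,0,0.08,0]';python3 look.py l3
```

```text
time: 9.85
eef_pos: [0.4646, 0.0111, 0.1912]
tcp_rot: [0.545, 0.838, 0.001, 0.003]
contact_force: [-2.5, 0.3, 16.9]
opening: 0.002
[0.46456628 0.01113287 0.19116915] [-1.80247728  0.15901741 17.33016888]
```

View pics/l3.png

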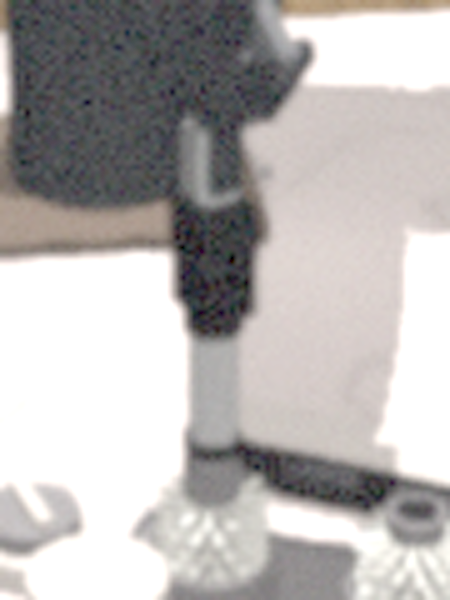

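```bash
python3 -m creep '[0,0,-0.2,0, 0,0,-1,0, 0,0,-1.68,0]' ; python3 -m creep '[0,0,0,0, 0,0,0,0, 0,0,0,0, 0,0,0,0, 0,0,0,0, 0,0,0,0, 0,0,0,0, 0,0,0,0]' 0 30; python3 look.py l4
```

```text
time: 10.15
eef_pos: [0.4605, 0.0119, 0.227]
tcp_rot: [0.545, 0.838, -0.001, -0.002]
contact_force: [0.8, 0.4, 0.0]
opening: -0.0
time: 10.82
eef_pos: [0.462, 0.0116, 0.2283]
tcp_rot: [0.545, 0.838, -0.0, -0.0]
contact_force: [0.4, 0.4, -0.0]
opening: 1.002
[0.46207238 0.01156154 0.22842762] [ 0.14487491 -0.47652428  0.65682798]
```

View pics/l4.png

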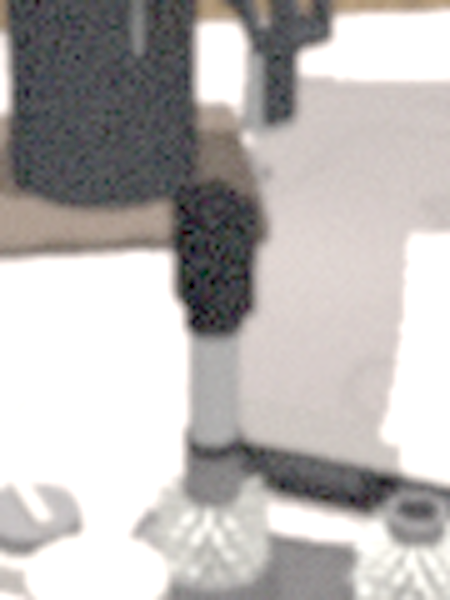

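```bash
python3 -m creep '[0,0,0.6,0, 0,0,1.2,0, 0,0,1.8,0, 0,0,1.8,0]'; python3 -m creep '[0,0,0.6,0, 0,0,1.2,0, 0,0,1.8,0, 0,0,1.8,0]' ; python3 look.py l5
```

```text
time: 11.2
eef_pos: [0.46, 0.0119, 0.1803]
tcp_rot: [0.546, 0.838, -0.001, -0.003]
contact_force: [-0.4, 0.3, -0.3]
opening: 1.0
time: 11.53
eef_pos: [0.4604, 0.0119, 0.1364]
tcp_rot: [0.545, 0.838, -0.001, -0.002]
contact_force: [-0.5, -0.7, -0.3]
opening: 0.998
[0.46128303 0.01173009 0.13788497] [-0.01454288  0.45271627 -0.32666418]
```

View pics/l5.png

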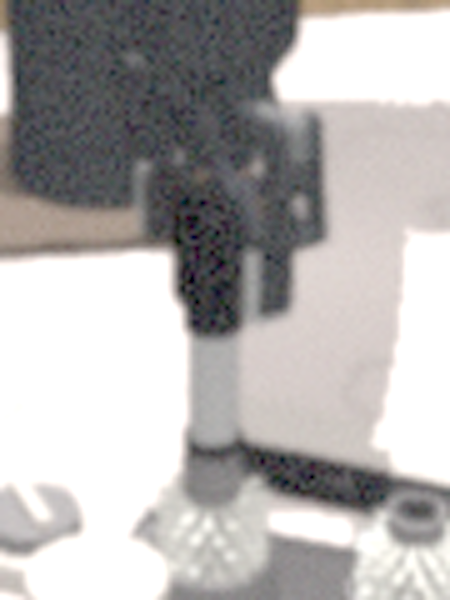

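```bash
python3 -m creep '[0,0,0,0, 0,0,0,0, 0,0,0,0, 0,0,0,0, 0,0,0,0, 0,0,0,0, 0,0,0,0, 0,0,0,0, 0,0,0,0, 0,0,0,0]' 255 30; python3 look.py l6
```

```text
time: 12.42
eef_pos: [0.4628, 0.0114, 0.14]
tcp_rot: [0.545, 0.838, 0.0, 0.001]
contact_force: [-1.8, -0.6, 6.2]
opening: 0.427
[0.46280117 0.01138045 0.13997612] [-0.65330431 -0.08359611  5.26800303]
```

View pics/l6.png

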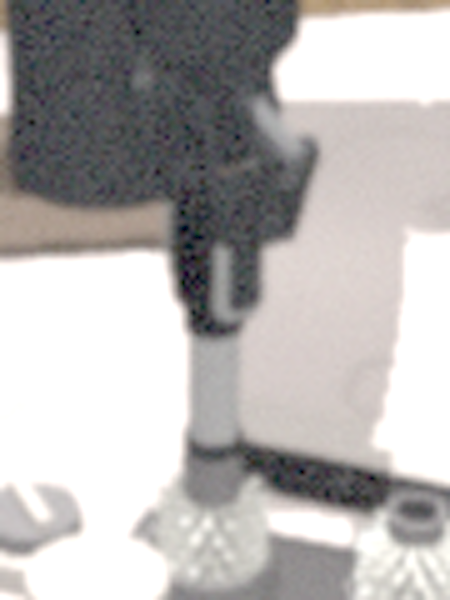

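```bash
python3 -m creep '[0,0,-0.1,0, 0,0,-0.4,0, 0,0,-0.8,0, 0,0,-0.8,0]'; python3 look.py l7; python3 -m creep '[0,0,-0.4,0, 0,0,-0.8,0, 0,0,-1.2,0, 0,0,-1.6,0, 0,0,-2,0, 0,0,-2,0, 0,0,-2,0]'; python3 look.py l8
```

```text
time: 12.8
eef_pos: [0.4625, 0.0115, 0.1604]
tcp_rot: [0.545, 0.838, 0.0, 0.0]
contact_force: [-0.5, -0.3, 1.9]
opening: 0.417
[0.46240417 0.01157467 0.15997141] [-1.13577843  0.57636802  1.14918503]
time: 13.43
eef_pos: [0.4632, 0.0115, 0.2105]
tcp_rot: [0.545, 0.838, 0.001, 0.002]
contact_force: [-0.7, 0.4, 0.7]
opening: 0.422
[0.46310984 0.01146896 0.20996275] [ 0.0204299  -0.31918833  1.41036496]
```

View pics/l8.png

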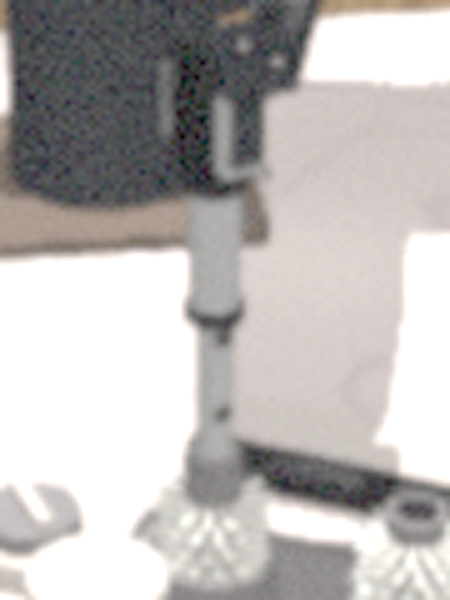

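```bash
python3 -m creep '[0,0,-0.1,0, 0,0,-0.2,0, 0,0,-0.28,0, 0,0,-0.28,0, 0,0,-0.28,0]'; for i in 1 ; do python3 -m creep '[0,0,-0.04,0, 0,0,-0.04,0, 0,0,-0.04,0]'; python3 -m creep '[0,0,-0.04,0, 0,0,-0.04,0, 0,0,-0.04,0]'; python3 -m creep '[0,0,-0.04,0, 0,0,-0.04,0, 0,0,-0.04,0]';  done; python3 look.py l9
```

```text
time: 13.9
eef_pos: [0.4624, 0.0115, 0.2157]
tcp_rot: [0.545, 0.838, 0.0, 0.0]
contact_force: [0.6, 0.5, -2.5]
opening: 0.42
time: 14.15
eef_pos: [0.4621, 0.0115, 0.2165]
tcp_rot: [0.545, 0.838, -0.0, -0.0]
contact_force: [1.0, 0.8, -2.8]
opening: 0.416
time: 14.4
eef_pos: [0.4621, 0.0115, 0.2176]
tcp_rot: [0.545, 0.838, -0.0, -0.0]
contact_force: [-0.5, 0.1, -2.4]
opening: 0.423
time: 14.65
eef_pos: [0.4621, 0.0116, 0.2187]
tcp_rot: [0.545, 0.838, -0.0, -0.0]
contact_force: [-0.2, -0.9, -2.9]
opening: 0.421
[0.46210329 0.01153634 0.21872296] [ 1.09509573 -0.51906468 -1.96214274]
```

View pics/l9.png

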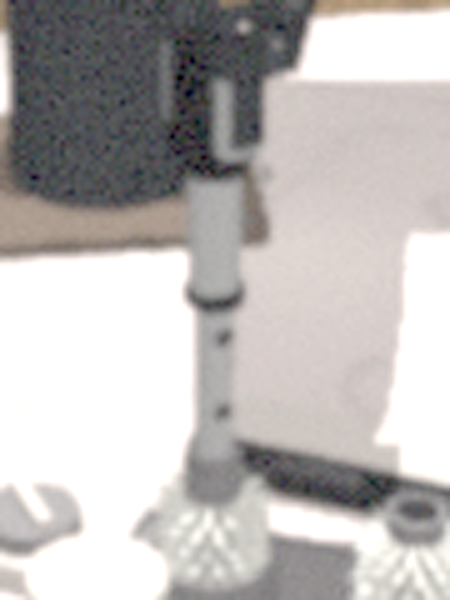

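```bash
python3 -m creep '[0,0,-0.04,0, 0,0,-0.04,0, 0,0,-0.04,0]'; python3 -m creep '[0,0,-0.02,0, 0,0,-0.02,0, 0,0,-0.02,0]'; python3 -m creep '[0,0,-0.02,0, 0,0,-0.02,0, 0,0,-0.02,0]'; python3 -m creep '[0,0,-0.02,0, 0,0,-0.02,0, 0,0,-0.02,0]'; python3 -m creep '[0,0,-0.02,0, 0,0,-0.02,0, 0,0,-0.02,0]'
```

```text
time: 14.95
eef_pos: [0.4621, 0.0116, 0.2197]
tcp_rot: [0.545, 0.838, -0.0, -0.0]
contact_force: [0.5, 0.8, -2.3]
opening: 0.421
time: 15.2
eef_pos: [0.4621, 0.0115, 0.2201]
tcp_rot: [0.545, 0.838, -0.0, -0.0]
contact_force: [1.0, -1.4, -2.6]
opening: 0.421
time: 15.45
eef_pos: [0.4621, 0.0116, 0.2206]
tcp_rot: [0.545, 0.838, -0.0, -0.0]
contact_force: [1.1, 0.3, -3.1]
opening: 0.418
time: 15.7
eef_pos: [0.462, 0.0116, 0.2211]
tcp_rot: [0.545, 0.838, -0.0, -0.0]
contact_force: [-0.2, -0.0, -3.0]
opening: 0.424
time: 15.95
eef_pos: [0.4616, 0.0117, 0.2212]
tcp_rot: [0.545, 0.838, -0.0, -0.001]
contact_force: [-0.9, 0.4, -4.6]
opening: 0.425
```

```bash
python3 -m creep '[0,0,0.03,0, 0,0,0.03,0, 0,0,0.03,0]';python3 -m creep '[0,0,0.03,0, 0,0,0.03,0, 0,0,0.03,0]'
```

```text
time: 16.2
eef_pos: [0.4619, 0.0116, 0.2212]
tcp_rot: [0.545, 0.838, -0.0, -0.0]
contact_force: [-1.3, -0.1, -0.6]
opening: 0.421
time: 16.45
eef_pos: [0.462, 0.0115, 0.2205]
tcp_rot: [0.545, 0.838, -0.0, -0.0]
contact_force: [-1.9, 0.0, 0.4]
opening: 0.416
```

```bash
python3 -m creep '[0,0,0,0, 0,0,0,0, 0,0,0,0, 0,0,0,0, 0,0,0,0, 0,0,0,0, 0,0,0,0, 0,0,0,0]' 0 30; python3 look.py l10
```

```text
time: 17.12
eef_pos: [0.4622, 0.0115, 0.2202]
tcp_rot: [0.545, 0.838, 0.0, 0.0]
contact_force: [-0.2, -0.2, -0.2]
opening: 1.001
[0.46220349 0.01154953 0.22015062] [-0.42864249 -0.27786852 -0.20247731]
```

View pics/l10.png

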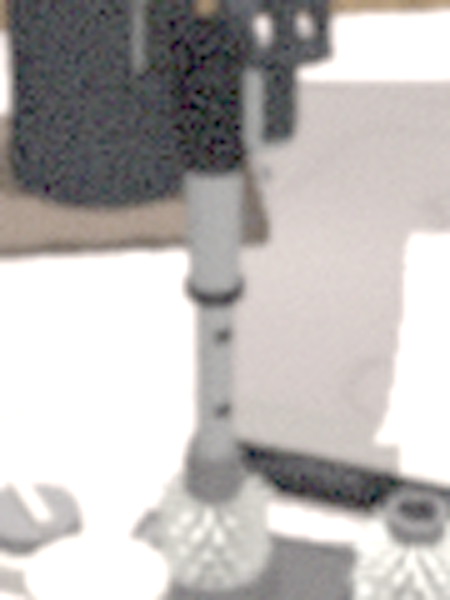

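```bash
python3 -m creep '[0,0,0,1.4, 0,0,0,2.8, 0,0,0,4.2, 0,0,0,5.6, 0,0,0,7, 0,0,0,8.4, 0,0,0,9.8, 0,0,0,11.2, 0,0,0,12.6, 0,0,0,14, 0,0,0,15.4, 0,0,0,16.8, 0,0,0,18, 0,0,0,18, 0,0,0,18]'; python3 look.py l11
```

```text
time: 18.42
eef_pos: [0.4622, 0.0115, 0.2201]
tcp_rot: [0.978, 0.208, -0.0, -0.0]
contact_force: [0.7, 0.5, -0.5]
opening: 1.002
[0.46215029 0.01154922 0.22012835] [-0.20046392 -0.29919381  0.41900003]
```

View pics/l11.png

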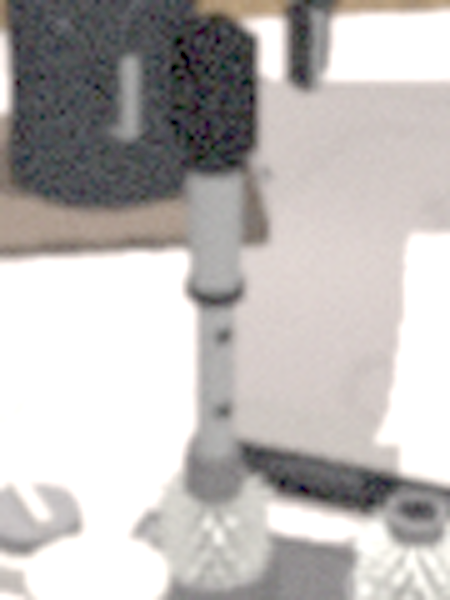

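```bash
python3 -m creep '[0,0,0,0, 0,0,0,0, 0,0,0,0, 0,0,0,0, 0,0,0,0, 0,0,0,0, 0,0,0,0, 0,0,0,0, 0,0,0,0, 0,0,0,0, 0,0,0,0]' 255 60; python3 look.py l12
```

```text
time: 19.38
eef_pos: [0.4621, 0.0118, 0.2201]
tcp_rot: [0.978, 0.207, -0.0, -0.0]
contact_force: [-1.0, 1.4, -0.0]
opening: 0.323
[0.46208036 0.01176299 0.22012483] [-0.06437056  1.22089491  1.16994217]
```

View pics/l12.png

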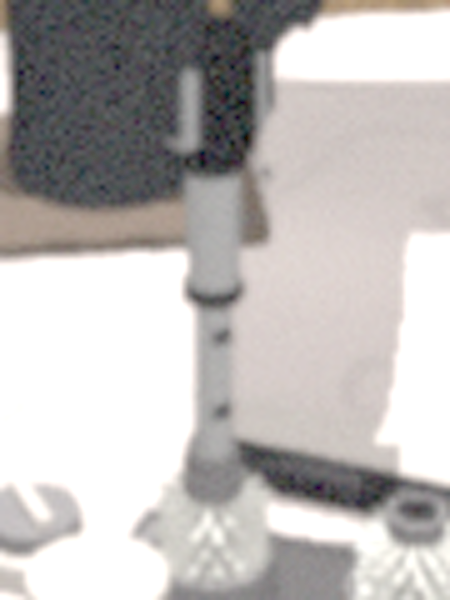

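```bash
python3 -m creep '[0,0,0.03,0, 0,0,0.06,0, 0,0,0.06,0, 0,0,0.06,0]'; python3 -c "
from plant import ctrl;s=ctrl.get_state();print(s['eef_pos'],s['contact_force'])"
```

```text
time: 19.77
eef_pos: [0.4621, 0.0117, 0.2184]
tcp_rot: [0.978, 0.207, -0.0, -0.0]
contact_force: [0.0, 1.5, -0.7]
opening: 0.321
[0.46206109 0.01169665 0.21841346] [ 0.03759509  1.49914942 -0.69890246]
```

```bash
python3 -m creep '[0,0,-0.03,0, 0,0,-0.06,0, 0,0,-0.06,0, 0,0,-0.06,0]'; python3 -m creep '[0,0,-0.02,0, 0,0,-0.02,0, 0,0,-0.02,0]';  python3 -m creep '[0,0,-0.02,0, 0,0,-0.02,0, 0,0,-0.02,0]';  python3 -m creep '[0,0,-0.02,0, 0,0,-0.02,0, 0,0,-0.02,0]'; python3 -m creep '[0,0,-0.02,0, 0,0,-0.02,0, 0,0,-0.02,0]'
```

```text
time: 20.1
eef_pos: [0.4619, 0.0114, 0.2196]
tcp_rot: [0.978, 0.207, -0.0, 0.0]
contact_force: [0.0, 0.6, -3.9]
opening: 0.322
time: 20.35
eef_pos: [0.462, 0.0115, 0.2205]
tcp_rot: [0.978, 0.207, -0.0, 0.0]
contact_force: [-0.6, 0.8, -3.0]
opening: 0.317
time: 20.6
eef_pos: [0.4621, 0.0113, 0.221]
tcp_rot: [0.978, 0.207, -0.0, 0.0]
contact_force: [0.0, 0.5, -3.6]
opening: 0.319
time: 20.85
eef_pos: [0.462, 0.0115, 0.2213]
tcp_rot: [0.978, 0.207, -0.0, 0.0]
contact_force: [0.6, 0.6, -4.3]
opening: 0.329
time: 21.1
eef_pos: [0.4621, 0.0115, 0.2221]
tcp_rot: [0.978, 0.207, -0.0, 0.0]
contact_force: [1.0, 0.4, -5.6]
opening: 0.323
```

```bash
for i in 1; do python3 -m creep '[0,0,0.04,0, 0,0,0.04,0, 0,0,0.04,0]'; python3 -m creep '[0,0,0.04,0, 0,0,0.04,0, 0,0,0.04,0]';  python3 -m creep '[0,0,0.04,0, 0,0,0.04,0, 0,0,0.04,0]'; python3 -m creep '[0,0,0.04,0, 0,0,0.04,0, 0,0,0.04,0]'; done
```

```text
time: 21.35
eef_pos: [0.4621, 0.0116, 0.2211]
tcp_rot: [0.978, 0.207, -0.0, -0.0]
contact_force: [0.3, -0.0, -4.9]
opening: 0.323
time: 21.6
eef_pos: [0.4624, 0.0116, 0.221]
tcp_rot: [0.978, 0.207, 0.0, 0.0]
contact_force: [-0.7, 0.3, -0.8]
opening: 0.32
time: 21.85
eef_pos: [0.4624, 0.0116, 0.2197]
tcp_rot: [0.978, 0.207, 0.0, 0.0]
contact_force: [-1.1, 1.1, 1.1]
opening: 0.324
time: 22.1
eef_pos: [0.4623, 0.0115, 0.2182]
tcp_rot: [0.978, 0.207, 0.0, 0.0]
contact_force: [0.2, 0.3, 1.2]
opening: 0.322
```

```bash
python3 -m creep '[0,0,-0.03,0, 0,0,-0.04,0, 0,0,-0.045,0, 0,0,-0.05,0, 0,0,-0.055,0, 0,0,-0.06,0, 0,0,-0.065,0, 0,0,-0.07,0, 0,0,-0.075,0, 0,0,-0.08,0, 0,0,-0.085,0, 0,0,-0.09,0, 0,0,-0.095,0, 0,0,-0.1,0, 0,0,-0.105,0]';python3 -m creep '[0,0,-0.005,0, 0,0,-0.01,0, 0,0,-0.015,0, 0,0,-0.02,0, 0,0,-0.025,0, 0,0,-0.03,0]'
```

```text
time: 23.35
eef_pos: [0.4621, 0.0115, 0.2208]
tcp_rot: [0.978, 0.207, 0.0, 0.0]
contact_force: [-0.5, 0.8, -3.2]
opening: 0.318
time: 23.85
eef_pos: [0.4619, 0.0116, 0.221]
tcp_rot: [0.978, 0.207, -0.0, -0.0]
contact_force: [0.7, -0.2, -4.8]
opening: 0.317
```

```bash
python3 -m creep '[0,0,0.02,0, 0,0,0.04,0, 0,0,0.04,0]'; python3 -m creep '[0,0,0.02,0, 0,0,0.04,0, 0,0,0.04,0]'; python3 -m creep '[0,0,0.02,0, 0,0,0.04,0, 0,0,0.04,0]'
```

```text
time: 24.1
eef_pos: [0.4622, 0.0116, 0.221]
tcp_rot: [0.978, 0.207, 0.0, -0.0]
contact_force: [-0.8, -0.5, -0.5]
opening: 0.317
time: 24.35
eef_pos: [0.4623, 0.0116, 0.2201]
tcp_rot: [0.978, 0.207, 0.0, 0.0]
contact_force: [-1.3, 1.2, 0.5]
opening: 0.318
time: 24.6
eef_pos: [0.4623, 0.0116, 0.2186]
tcp_rot: [0.978, 0.207, 0.0, 0.0]
contact_force: [-1.3, 1.4, 0.8]
opening: 0.32
```

```bash
cat > trk.py <<'E'
from h import *
im=np.mean([imaging.read_camera("scene").astype(float) for _ in range(3)],0)
import sys; np.save(f"pics/{sys.argv[1]}.npy",im)
c=cv2.resize(np.ascontiguousarray(im[90:230,305:385,::-1]),None,fx=5,fy=4.28*1.0,interpolation=cv2.INTER_CUBIC)
cv2.imwrite(f"pics/{sys.argv[1]}.png",np.clip(255*(np.clip(c,0,255)/120)**0.5,0,255).astype(np.uint8))
print(ctrl.get_state()["eef_pos"],ctrl.get_state()["contact_force"])
print(im[170:222,341:346].mean((1,2)).round(0).astype(int).tolist())
E
python3 trk.py t1; python3 -m creep '[0,0,0.04,0, 0,0,0.08,0, 0,0,0.12,0, 0,0,0.16,0, 0,0,0.16,0]'; python3 trk.py t2
```

```text
[0.46221951 0.01158303 0.2185527 ] [-1.65932487  0.81514616  1.18458952]
[91, 93, 92, 91, 92, 92, 92, 89, 78, 48, 22, 31, 62, 85, 89, 82, 67, 59, 68, 83, 91, 93, 92, 92, 92, 93, 92, 93, 91, 90, 82, 66, 60, 71, 86, 91, 91, 90, 90, 89, 85, 76, 64, 59, 57, 57, 59, 58, 57, 60, 74, 99]
time: 25.17
eef_pos: [0.4621, 0.0116, 0.2141]
tcp_rot: [0.978, 0.207, -0.0, 0.0]
contact_force: [-1.1, 1.4, -0.2]
opening: 0.318
[0.46206088 0.01153289 0.21411675] [-0.00804217 -0.38756939 -1.09350161]
[92, 93, 92, 91, 91, 91, 92, 91, 91, 87, 72, 40, 23, 40, 65, 77, 67, 60, 68, 83, 90, 91, 92, 93, 92, 92, 92, 93, 92, 90, 80, 63, 57, 70, 85, 91, 92, 91, 90, 89, 85, 76, 65, 58, 58, 57, 58, 59, 57, 60, 73, 98]
```

View pics/t2.png

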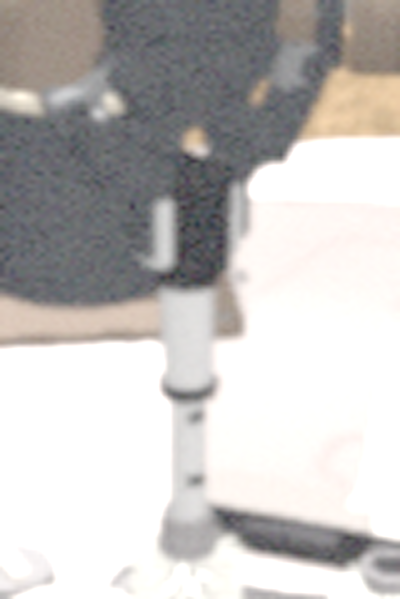

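```bash
python3 -m creep '[0,0,0,-1.4, 0,0,0,-2.8, 0,0,0,-4.2, 0,0,0,-5.6, 0,0,0,-7, 0,0,0,-8.4, 0,0,0,-9.8, 0,0,0,-11.2, 0,0,0,-12.6, 0,0,0,-14, 0,0,0,-15.4, 0,0,0,-16.8, 0,0,0,-18.2, 0,0,0,-19.6, 0,0,0,-21, 0,0,0,-22.4, 0,0,0,-23.8, 0,0,0,-25.2, 0,0,0,-26.6, 0,0,0,-28]'; python3 trk.py t3; python3 - <<'E'
import numpy as np,cv2
im=np.load("pics/t3.npy")
c=cv2.resize(np.ascontiguousarray(im[115:170,315:370,::-1]),(600,600),interpolation=cv2.INTER_CUBIC)
cv2.imwrite("pics/t3z.png",np.clip(255*(np.clip(c,0,255)/100)**0.5,0,255).astype(np.uint8))
E
```

```text
time: 26.98
eef_pos: [0.4626, 0.0118, 0.2141]
tcp_rot: [0.137, 0.991, 0.001, 0.001]
contact_force: [0.3, 0.6, -2.9]
opening: 0.325
[0.46232479 0.01166016 0.21406366] [ 0.7612574   0.7084328  -2.32808834]
[91, 91, 91, 92, 91, 91, 91, 91, 91, 89, 83, 63, 34, 24, 48, 76, 89, 92, 91, 91, 90, 92, 92, 92, 92, 91, 93, 92, 91, 92, 92, 90, 91, 91, 91, 92, 91, 90, 89, 88, 87, 83, 73, 63, 58, 58, 58, 59, 58, 58, 62, 81]
```

View pics/t3z.png

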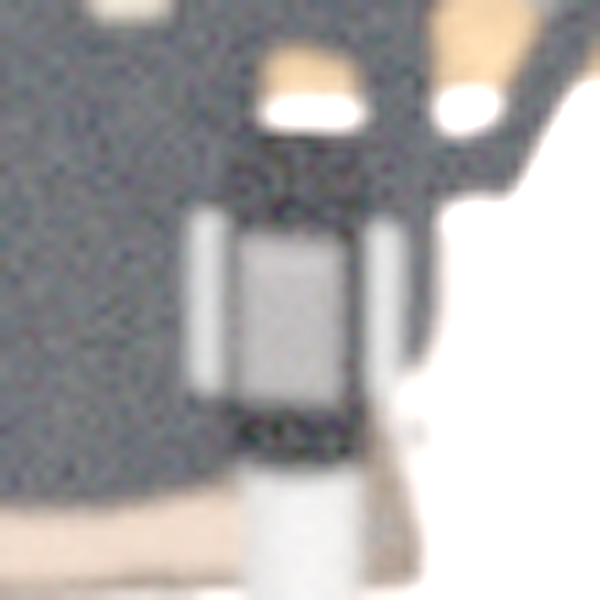

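```bash
python3 -m creep '[0,0,-0.1,0, 0,0,-0.2,0, 0,0,-0.2,0, 0,0,-0.2,0]'; python3 trk.py u1; python3 -m creep '[0,0,-0.01,0, 0,0,-0.02,0, 0,0,-0.02,0, 0,0,-0.02,0]';python3 trk.py u2;python3 -m creep '[0,0,-0.01,0, 0,0,-0.02,0, 0,0,-0.02,0, 0,0,-0.02,0]';python3 trk.py u3
```

```text
time: 27.47
eef_pos: [0.4622, 0.0115, 0.22]
tcp_rot: [0.141, 0.99, -0.0, 0.0]
contact_force: [-0.7, -0.2, -1.5]
opening: 0.319
[0.46224933 0.01145661 0.21992737] [-0.13381487  0.94214293 -0.70743412]
[91, 91, 92, 91, 91, 92, 90, 88, 76, 49, 24, 31, 61, 86, 92, 91, 90, 92, 91, 91, 92, 91, 92, 93, 93, 92, 92, 93, 93, 93, 93, 91, 92, 91, 91, 91, 91, 88, 87, 88, 87, 82, 71, 61, 57, 57, 57, 58, 57, 58, 64, 84]
time: 27.95
eef_pos: [0.4622, 0.0115, 0.2199]
tcp_rot: [0.14, 0.99, -0.0, 0.0]
contact_force: [1.1, 0.4, -1.1]
opening: 0.322
[0.46215358 0.0115162  0.2199681 ] [ 0.35370127 -0.26908464 -1.90242573]
[91, 92, 91, 91, 92, 91, 91, 88, 76, 47, 25, 31, 61, 86, 91, 92, 92, 91, 92, 92, 91, 92, 92, 93, 92, 93, 92, 92, 92, 92, 92, 93, 91, 92, 92, 92, 91, 88, 87, 88, 87, 82, 70, 62, 57, 57, 58, 58, 58, 58, 64, 85]
time: 28.43
eef_pos: [0.4621, 0.0116, 0.2203]
tcp_rot: [0.14, 0.99, 0.0, -0.0]
contact_force: [1.1, -0.1, -3.1]
opening: 0.323
[0.46209126 0.01156139 0.22036821] [-0.93814808  0.0257551  -3.16660083]
[92, 92, 91, 91, 91, 91, 91, 88, 75, 44, 23, 34, 65, 86, 91, 91, 92, 91, 92, 91, 91, 91, 91, 92, 93, 92, 92, 92, 93, 92, 92, 92, 92, 92, 92, 91, 90, 88, 88, 88, 87, 82, 72, 61, 58, 57, 58, 57, 57, 58, 65, 84]
```

```bash
python3 - <<'E'
import numpy as np,cv2
o=[]
for n,d in (("t3",0),("u1",2),("u3",2)):
    im=np.load(f"pics/{n}.npy")
    c=cv2.resize(np.ascontiguousarray(im[125-d:165-d,328:353,::-1]),(260,416),interpolation=cv2.INTER_CUBIC)
    o.append(np.clip(255*(np.clip(c,0,255)/100)**0.5,0,255).astype(np.uint8))
    print(n, im[128:162,338:344].mean((1,2)).round(0).astype(int).tolist()); print("  row", im[140-d:146-d,326:356].mean((0,2)).round(0).astype(int).tolist())
cv2.imwrite("pics/cmp.png",np.hstack(o))
E
```

```text
t3 [14, 15, 14, 15, 17, 13, 13, 17, 31, 49, 59, 62, 58, 57, 56, 56, 56, 55, 56, 55, 56, 55, 52, 38, 22, 11, 11, 13, 13, 24, 50, 75, 86, 87]
  row [21, 21, 23, 22, 22, 30, 53, 73, 70, 48, 36, 47, 55, 57, 57, 57, 57, 57, 54, 49, 33, 21, 41, 72, 79, 61, 37, 25, 41, 76]
u1 [16, 15, 13, 12, 16, 23, 39, 56, 61, 58, 56, 56, 56, 56, 56, 56, 56, 55, 56, 54, 46, 28, 15, 13, 12, 13, 16, 34, 61, 83, 87, 88, 87, 89]
  row [21, 23, 22, 21, 21, 30, 53, 73, 69, 47, 36, 48, 55, 56, 56, 57, 57, 56, 54, 45, 30, 22, 43, 72, 78, 57, 33, 25, 46, 86]
u3 [16, 17, 13, 14, 16, 26, 44, 58, 62, 58, 56, 55, 56, 55, 55, 56, 56, 56, 56, 53, 42, 24, 13, 11, 11, 11, 20, 38, 65, 83, 88, 88, 87, 88]
  row [23, 22, 21, 21, 21, 30, 52, 72, 68, 46, 38, 48, 54, 56, 56, 56, 56, 56, 53, 47, 30, 21, 43, 72, 78, 57, 33, 25, 43, 79]
```

View pics/cmp.png

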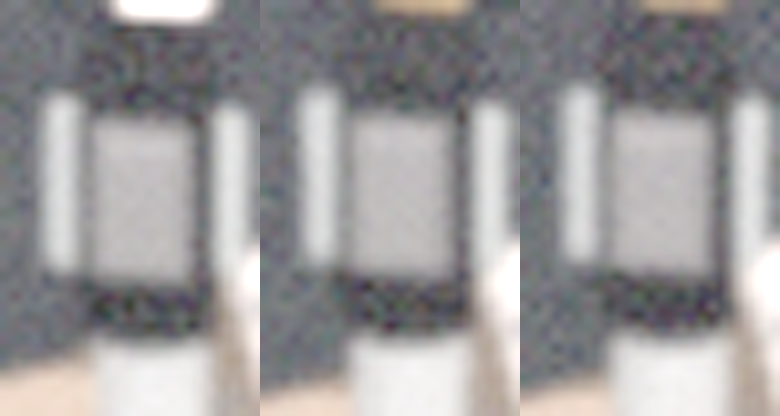

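```bash
python3 - <<'E'
from h import *
q=ctrl.get_state()["tcp_rot"]; y=R.from_quat(q).as_matrix()[:,1]; ang=np.degrees(np.arctan2(y[1],y[0])); print("jaw",ang)
t=np.radians(-16);n=np.array([np.cos(t),np.sin(t),0])
for x in(.462,):
  top=np.array([x,.0115,.3043])
  for pr in(0,.005):
    P=[top+n*(.018+pr)-[0,0,z] for z in(.015,.043)]+[top+n*.018-[0,0,.015],top+n*.018-[0,0,.058]]
    print(pr,proj("scene",P).round(1).tolist())
E
```

```text
jaw 73.8862356623103
0 [[341.1, 135.9], [341.0, 147.8], [341.1, 135.9], [341.0, 154.1]]
0.005 [[340.7, 136.8], [340.7, 148.8], [341.1, 135.9], [341.0, 154.1]]
```

```bash
python3 - <<'E'
from h import *
for n in("l3","l6","l8","l9","l10","l11","l12"):
    c=cv2.imread(f"pics/{n}.png").astype(float).mean(2)
    p=c[:, 205:228].mean(1)
    # ring: darkest below row 220
    lo=200
    seg=255-p[lo:470]; 
    k=np.argmin(p[lo:470])+lo; w=np.arange(k-12,k+13); ww=np.clip(190-p[w],0,None); r=(w*ww).sum()/ww.sum()
    # black->tube edge above ring
    e=[i for i in range(k-40,60,-1) if p[i]<110][0]
    print(n,k,round(r/5+120,2),round(e/5+120,2))
a=[.462,.0115,0]
for z in (.085,.09,.165,.17): print(z,proj("scene",[a[0]+.012,a[1],z]))
E
```

```text
l3 312 182.41 174.4
l6 329 185.62 169.6
l8 323 184.7 159.4
l9 304 180.87 155.8
l10 299 179.8 154.6
l11 300 179.94 154.8
l12 300 180.07 155.0
0.085 [[342.60876577 214.96457874]]
0.09 [[342.61970472 213.17256407]]
0.165 [[342.78573192 185.30292763]]
0.17 [[342.79692089 183.37700561]]
```

```bash
python3 -m creep '[0,0,0.02,0, 0,0,0.04,0, 0,0,0.04,0]';python3 -m creep '[0,0,0.02,0, 0,0,0.02,0, 0,0,0.02,0]'
```

```text
time: 28.83
eef_pos: [0.4624, 0.0115, 0.2203]
tcp_rot: [0.14, 0.99, -0.0, 0.0]
contact_force: [-0.7, 0.4, 1.1]
opening: 0.318
time: 29.08
eef_pos: [0.4623, 0.0115, 0.2194]
tcp_rot: [0.14, 0.99, -0.0, 0.0]
contact_force: [-0.1, -0.3, 0.5]
opening: 0.32
```

```bash
python3 -m creep '[0,0,-0.03,0, 0,0,-0.05,0, 0,0,-0.05,0, 0,0,-0.05,0]'; python3 -m creep '[0,0,0.02,0, 0,0,0.02,0]'
```

```text
time: 29.42
eef_pos: [0.462, 0.0116, 0.2196]
tcp_rot: [0.14, 0.99, 0.0, -0.0]
contact_force: [0.1, 0.0, -3.1]
opening: 0.322
time: 29.58
eef_pos: [0.4621, 0.0116, 0.2196]
tcp_rot: [0.14, 0.99, 0.0, -0.0]
contact_force: [0.8, 1.1, -2.2]
opening: 0.32
```

```bash
python3 -m creep '[0,0,-0.02,0, 0,0,-0.04,0, 0,0,-0.04,0]'; python3 -m creep '[0,0,0.02,0, 0,0,0.03,0, 0,0,0.03,0]'; python3 trk.py v1; python3 -m creep '[0,0,0,0, 0,0,0,0, 0,0,0,0, 0,0,0,0]' 100 60; python3 trk.py v2
```

```text
time: 29.83
eef_pos: [0.4621, 0.0116, 0.2207]
tcp_rot: [0.14, 0.99, 0.0, -0.0]
contact_force: [0.4, 0.4, -3.9]
opening: 0.319
time: 30.08
eef_pos: [0.4623, 0.0115, 0.2207]
tcp_rot: [0.14, 0.99, -0.0, 0.0]
contact_force: [-0.4, 0.4, 0.4]
opening: 0.321
[0.4623427  0.01149919 0.22058563] [-0.09141625  0.00645305  1.48763806]
[90, 91, 91, 91, 91, 92, 90, 87, 71, 41, 21, 38, 65, 86, 91, 92, 92, 91, 92, 91, 91, 92, 92, 93, 93, 92, 92, 93, 92, 92, 92, 92, 93, 92, 91, 91, 90, 88, 87, 88, 87, 82, 71, 62, 58, 58, 57, 58, 58, 58, 64, 84]
time: 30.57
eef_pos: [0.4622, 0.0115, 0.22]
tcp_rot: [0.14, 0.99, -0.0, 0.0]
contact_force: [-0.4, 0.3, 0.1]
opening: 0.609
[0.46217153 0.01152933 0.21998895] [-0.52792615  0.23889604 -0.18304857]
[91, 91, 90, 91, 91, 91, 90, 88, 72, 42, 24, 39, 67, 88, 93, 93, 93, 92, 93, 93, 92, 93, 92, 93, 93, 92, 92, 92, 93, 92, 92, 92, 91, 91, 92, 92, 90, 89, 86, 87, 86, 82, 70, 60, 58, 57, 58, 58, 58, 59, 65, 86]
```

```bash
cat > btn.py <<'E'
import sys
from h import *
o=[]
for n in sys.argv[2:]:
    im=np.load(f"pics/{n}.npy")
    c=cv2.resize(np.ascontiguousarray(im[115:165,322:360,::-1]),None,fx=6.5,fy=10,interpolation=cv2.INTER_CUBIC)
    o.append(np.clip(255*(np.clip(c,0,255)/100)**0.5,0,255).astype(np.uint8))
    p=im[:,338:344].mean((1,2))
    def x(v,a,b):
        for i in range(a,b):
            if (p[i]-v)*(p[i+1]-v)<=0: return round(i+(v-p[i])/(p[i+1]-p[i]),2)
    t=x(36,128,145); bt=x(36,int(t)+5,160); gb=x(50,int(bt)+2,165); k=int(np.argmin(p[170:190]))+170
    w=np.arange(k-4,k+5); ww=np.clip(85-p[w],0,None)
    hd=x(75,205,216)
    print(n,"top",t,"bot",bt,"gripbot",gb,"ring",round((w*ww).sum()/ww.sum(),2),"head",hd, "gap",round(gb-bt,2))
cv2.imwrite(f"pics/{sys.argv[1]}.png",np.hstack(o))
E
python3 btn.py cmp2 t3 u1 u3; python3 btn.py cmp3 u3 v1 v2
```

```text
t3 top 136.29 bot 151.09 gripbot 158.01 ring 182.37 head 211.57 gap 6.92
u1 top 133.8 bot 148.55 gripbot 155.59 ring 179.97 head 211.51 gap 7.04
u3 top 133.56 bot 148.34 gripbot 155.44 ring 179.82 head 211.51 gap 7.1
u3 top 133.56 bot 148.34 gripbot 155.44 ring 179.82 head 211.51 gap 7.1
v1 top 133.49 bot 148.28 gripbot 155.34 ring 179.81 head 211.51 gap 7.06
v2 top 133.44 bot 148.28 gripbot 155.31 ring 179.86 head 211.54 gap 7.03
```

View pics/cmp3.png

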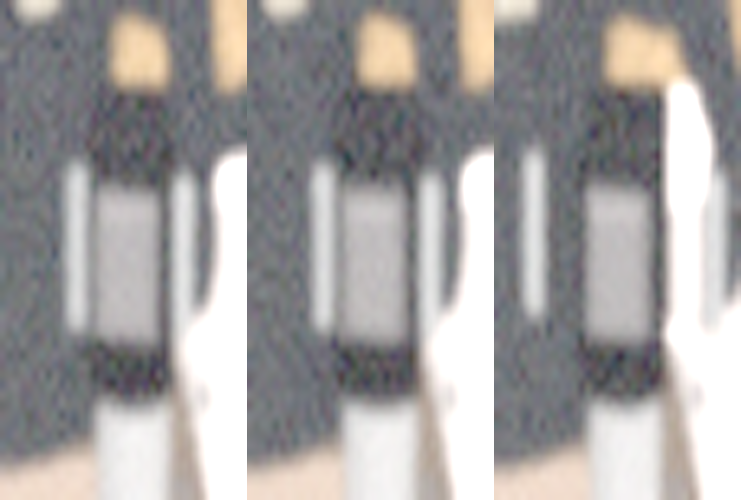

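```bash
python3 -m creep '[0,0,0,0, 0,0,0,0, 0,0,0,0, 0,0,0,0, 0,0,0,0]' 255 40; python3 -m creep '[0,0,0.02,0, 0,0,0.04,0, 0,0,0.04,0]'; python3 -m creep '[0,0,0.02,0, 0,0,0.04,0, 0,0,0.04,0]'
```

```text
time: 31.13
eef_pos: [0.4621, 0.0114, 0.22]
tcp_rot: [0.14, 0.99, -0.0, -0.0]
contact_force: [0.7, -1.0, -0.2]
opening: 0.327
time: 31.38
eef_pos: [0.4621, 0.0114, 0.219]
tcp_rot: [0.14, 0.99, -0.0, -0.0]
contact_force: [0.1, -0.6, 0.6]
opening: 0.325
time: 31.63
eef_pos: [0.4621, 0.0115, 0.2179]
tcp_rot: [0.14, 0.99, -0.0, -0.0]
contact_force: [0.1, -0.0, 0.1]
opening: 0.32
```

```bash
python3 -m creep '[0,0,0,1.4, 0,0,0,2.8, 0,0,0,4.2, 0,0,0,5.6, 0,0,0,7, 0,0,0,8.4, 0,0,0,9.8, 0,0,0,10]'; python3 trk.py w1; python3 - <<'E'
import numpy as np,cv2
im=np.load("pics/w1.npy")
c=cv2.resize(np.ascontiguousarray(im[115:165,315:370,::-1]),(660,600),interpolation=cv2.INTER_CUBIC)
cv2.imwrite("pics/w1z.png",np.clip(255*(np.clip(c,0,255)/100)**0.5,0,255).astype(np.uint8))
E
```

```text
time: 32.3
eef_pos: [0.4624, 0.0119, 0.2179]
tcp_rot: [0.547, 0.837, 0.001, 0.0]
contact_force: [0.2, 0.4, -0.1]
opening: 0.321
[0.46232905 0.01181296 0.21788489] [ 0.85398039  0.64348103 -1.02169324]
[93, 93, 93, 93, 92, 93, 92, 92, 87, 71, 37, 23, 45, 71, 87, 90, 90, 90, 92, 91, 92, 92, 92, 93, 92, 92, 92, 92, 91, 89, 88, 89, 91, 92, 93, 92, 91, 89, 88, 88, 88, 81, 70, 60, 58, 57, 57, 58, 57, 57, 65, 86]
```

View pics/w1z.png

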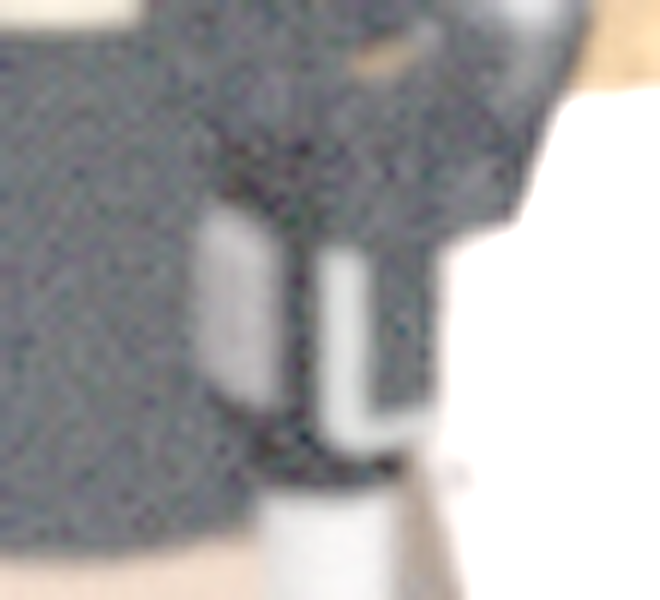

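```bash
python3 - <<'E'
from h import *
s=ctrl.get_state();y=R.from_quat(s["tcp_rot"]).as_matrix()[:,1];print(np.degrees(np.arctan2(y[1],y[0])))
t=np.arctan2(y[1],y[0])-np.pi/2
n=np.array([np.cos(t),np.sin(t),0]);e=np.array([-n[1],n[0],0])
im=np.load("pics/w1.npy");c=cv2.resize(np.ascontiguousarray(im[115:165,315:370,::-1]),(660,600),interpolation=cv2.INTER_CUBIC)
c=np.clip(255*(np.clip(c,0,255)/100)**0.5,0,255).astype(np.uint8)
top=np.array([.4623,.0118,.3025])
def D(P,col):
    q=((proj("scene",P)-[315,115]+.5)*12).astype(int); cv2.polylines(c,[q.reshape(-1,1,2)],True,col,1); print(((q/12)+[315,115]).round(1).tolist())
for pr,col in((0,(0,255,0)),(.005,(0,0,255))):
    D([top+n*(.018+pr)+e*a-[0,0,z] for a,z in((-.008,.015),(.008,.015),(.008,.043),(-.008,.043))],col)
for sgn in(1,):
    D([top+n*.018+e*a-[0,0,z] for a,z in((-.014,0),(.014,0),(.014,.058),(-.014,.058))],(255,0,0))
    D([top+n*a+e*.014-[0,0,z] for a,z in((-.018,0),(.018,0),(.018,.058),(-.018,.058))],(255,0,0))
cv2.imwrite("pics/w1o.png",c)
E
```

```text
24.024835090334342
[[333.9, 134.2], [337.7, 136.8], [337.7, 148.8], [333.9, 146.0]]
[[331.8, 134.7], [335.7, 137.3], [335.7, 149.2], [331.9, 146.5]]
[[332.4, 126.8], [339.2, 131.3], [339.1, 156.1], [332.6, 151.2]]
[[353.6, 127.8], [339.2, 131.3], [339.1, 156.1], [353.2, 152.2]]
```

View pics/w1o.png

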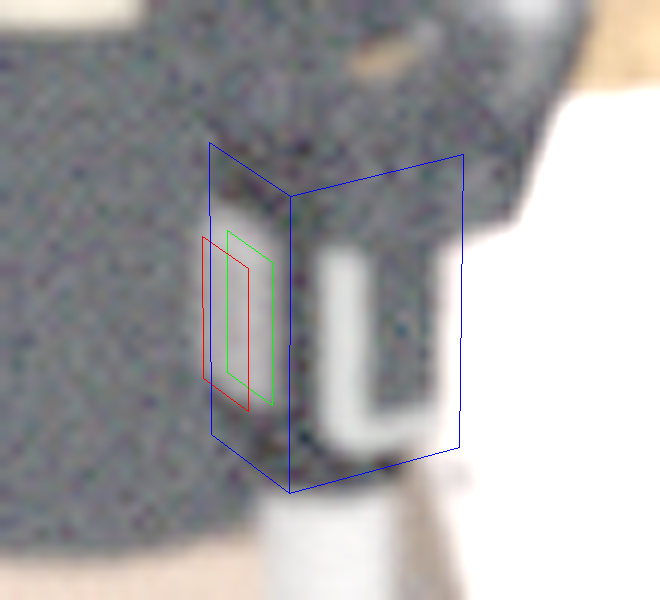

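```bash
python3 -m creep '[0,0,-0.05,0, 0,0,-0.1,0, 0,0,-0.12,0, 0,0,-0.12,0]'; python3 -m creep '[0,0,-0.02,0, 0,0,-0.03,0, 0,0,-0.03,0]'; python3 -m creep '[0,0,-0.02,0, 0,0,-0.03,0, 0,0,-0.03,0]'
```

```text
time: 32.78
eef_pos: [0.4617, 0.0116, 0.2206]
tcp_rot: [0.545, 0.838, -0.0, -0.001]
contact_force: [-0.6, 0.3, -3.4]
opening: 0.325
time: 33.03
eef_pos: [0.4615, 0.0116, 0.221]
tcp_rot: [0.545, 0.838, -0.0, -0.001]
contact_force: [0.1, 0.8, -5.8]
opening: 0.323
time: 33.28
eef_pos: [0.4621, 0.0115, 0.2224]
tcp_rot: [0.545, 0.838, -0.0, -0.0]
contact_force: [-0.5, -0.6, -4.7]
opening: 0.323
```

```bash
python3 -m creep '[0,0,0.04,0, 0,0,0.08,0, 0,0,0.1,0, 0,0,0.1,0]'; python3 -m creep '[0,0,0.01,0, 0,0,0.01,0]'
```

```text
time: 33.62
eef_pos: [0.4623, 0.0115, 0.2205]
tcp_rot: [0.545, 0.838, 0.0, 0.0]
contact_force: [-1.0, 0.8, -2.6]
opening: 0.322
time: 33.78
eef_pos: [0.4623, 0.0115, 0.2205]
tcp_rot: [0.545, 0.838, 0.0, 0.0]
contact_force: [-0.8, -0.7, -0.6]
opening: 0.321
```

```bash
python3 -m creep '[0,0,0.02,0, 0,0,0.02,0, 0,0,0.02,0]'; python3 -m creep '[0,0,0.01,0, 0,0,0.01,0]'
```

```text
time: 34.03
eef_pos: [0.4624, 0.0115, 0.2198]
tcp_rot: [0.545, 0.838, 0.0, 0.0]
contact_force: [-1.1, 0.6, 0.5]
opening: 0.32
time: 34.2
eef_pos: [0.4623, 0.0115, 0.2193]
tcp_rot: [0.545, 0.838, 0.0, 0.0]
contact_force: [-1.0, -0.7, 1.2]
opening: 0.325
```

```bash
python3 -m creep '[0,0,0,0, 0,0,0,0, 0,0,0,0, 0,0,0,0]' 100 40; python3 trk.py x1;  python3 - <<'E'
import numpy as np,cv2
o=[]
for n,d in(("w1",0),("x1",0)):
    im=np.load(f"pics/{n}.npy")
    c=cv2.resize(np.ascontiguousarray(im[115:165,320:353,::-1]),(396,600),interpolation=cv2.INTER_CUBIC)
    o.append(np.clip(255*(np.clip(c,0,255)/100)**0.5,0,255).astype(np.uint8))
cv2.imwrite("pics/x1z.png",np.hstack(o))
E
```

```text
time: 34.53
eef_pos: [0.4624, 0.0115, 0.2191]
tcp_rot: [0.545, 0.838, 0.0, 0.0]
contact_force: [0.4, 0.3, 0.0]
opening: 0.607
[0.46224047 0.01153621 0.21900753] [-0.84116941 -0.0729961   0.7026545 ]
[93, 93, 93, 93, 94, 94, 93, 89, 75, 47, 24, 34, 64, 86, 90, 89, 90, 92, 93, 92, 93, 93, 94, 94, 94, 93, 93, 93, 93, 89, 88, 89, 91, 92, 93, 93, 91, 88, 86, 86, 85, 79, 67, 59, 57, 56, 58, 59, 56, 59, 66, 88]
```

View pics/x1z.png

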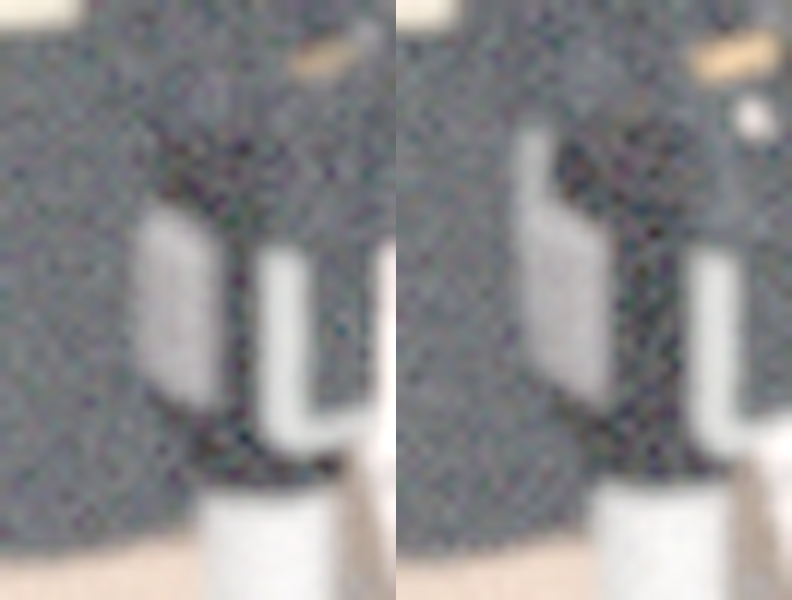

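```bash
python3 -m creep '[0,0,0,0, 0,0,0,0, 0,0,0,1.4, 0,0,0,2.8, 0,0,0,4.2, 0,0,0,5.6, 0,0,0,7, 0,0,0,8.4, 0,0,0,9.8, 0,0,0,11.2, 0,0,0,12.6, 0,0,0,14, 0,0,0,15.4, 0,0,0,16.8, 0,0,0,18, 0,0,0,18]' 0 20; python3 -m creep '[0,0,0,0, 0,0,0,0, 0,0,0,0, 0,0,0,0, 0,0,0,0, 0,0,0,0, 0,0,0,0]' 255 20
```

```text
time: 36.02
eef_pos: [0.4622, 0.0115, 0.219]
tcp_rot: [0.979, 0.206, 0.0, 0.0]
contact_force: [-0.0, 0.0, -0.6]
opening: 0.998
time: 36.6
eef_pos: [0.4623, 0.0114, 0.2191]
tcp_rot: [0.978, 0.207, 0.0, 0.0]
contact_force: [0.5, -0.8, 0.5]
opening: 0.42
```

```bash
python3 -m creep '[0,0,-0.04,0, 0,0,-0.08,0, 0,0,-0.1,0, 0,0,-0.1,0]'; python3 -m creep '[0,0,-0.02,0, 0,0,-0.03,0, 0,0,-0.03,0]'
```

```text
time: 36.93
eef_pos: [0.4619, 0.0115, 0.221]
tcp_rot: [0.978, 0.207, -0.0, -0.0]
contact_force: [0.4, 0.1, -2.9]
opening: 0.421
time: 37.18
eef_pos: [0.4614, 0.0119, 0.2214]
tcp_rot: [0.978, 0.207, -0.001, -0.001]
contact_force: [-0.2, -0.7, -4.4]
opening: 0.419
```

```bash
python3 -m creep '[0,0,0.03,0, 0,0,0.06,0, 0,0,0.08,0, 0,0,0.08,0, 0,0,0.08,0]'
```

```text
time: 37.6
eef_pos: [0.4622, 0.0117, 0.221]
tcp_rot: [0.978, 0.207, 0.0, -0.0]
contact_force: [-1.0, 1.0, 1.3]
opening: 0.418
```

```bash
python3 -m creep '[0,0,0.02,0, 0,0,0.04,0, 0,0,0.04,0, 0,0,0.04,0]'
```

```text
time: 37.93
eef_pos: [0.4621, 0.0117, 0.2193]
tcp_rot: [0.978, 0.207, 0.0, -0.0]
contact_force: [-1.7, 0.7, 0.4]
opening: 0.418
```

```bash
python3 -m creep '[0,0,0,0, 0,0,0,0, 0,0,0,0]' 75 20; python3 trk.py y1;  python3 - <<'E'
import numpy as np,cv2
o=[]
for n,d in(("w1",0),("x1",0),("y1",0)):
    im=np.load(f"pics/{n}.npy")
    c=cv2.resize(np.ascontiguousarray(im[115:165,323:345,::-1]),(264,600),interpolation=cv2.INTER_CUBIC)
    o.append(np.clip(255*(np.clip(c,0,255)/100)**0.5,0,255).astype(np.uint8))
cv2.imwrite("pics/y1z.png",np.hstack(o))
E
```

```text
time: 38.18
eef_pos: [0.4627, 0.0113, 0.2195]
tcp_rot: [0.978, 0.207, 0.001, 0.001]
contact_force: [-0.1, 0.5, 0.6]
opening: 0.705
[0.4624512  0.01140364 0.21944212] [ 0.11996728 -0.06797668  0.08396689]
[94, 94, 94, 94, 94, 92, 93, 89, 75, 43, 24, 37, 65, 85, 90, 89, 90, 92, 92, 92, 92, 92, 92, 92, 92, 92, 92, 92, 91, 90, 89, 89, 91, 92, 93, 92, 91, 89, 89, 88, 85, 78, 66, 59, 56, 56, 59, 59, 57, 59, 69, 92]
```

View pics/y1z.png

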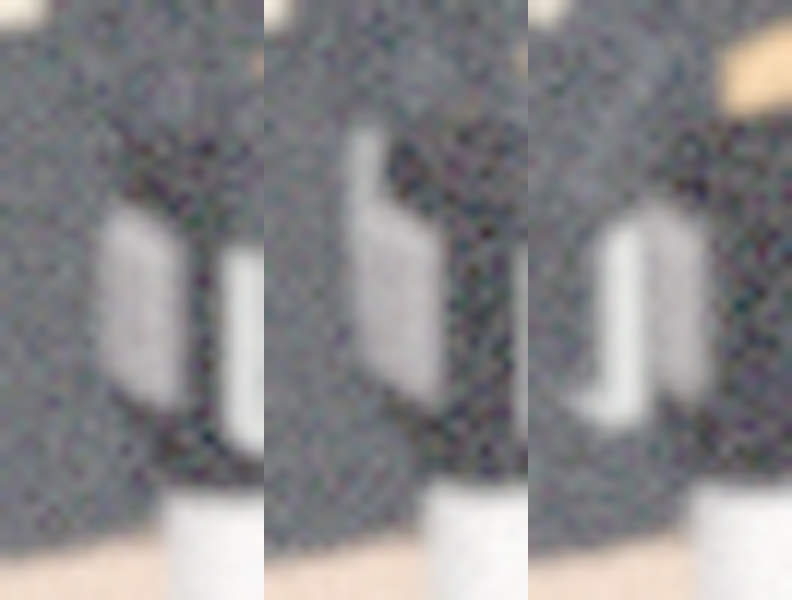

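```bash
python3 -m creep '[0,0,0,0, 0,0,0,-1.4, 0,0,0,-2.8, 0,0,0,-4.2, 0,0,0,-5.6, 0,0,0,-7, 0,0,0,-8.4, 0,0,0,-9.8, 0,0,0,-11.2, 0,0,0,-12.6, 0,0,0,-14, 0,0,0,-15.4, 0,0,0,-16.8, 0,0,0,-18, 0,0,0,-18]' 0 20; python3 trk.py y2; python3 -m creep '[0,0,0,0, 0,0,0,0, 0,0,0,0, 0,0,0,0, 0,0,0,0, 0,0,0,0, 0,0,0,0]' 255 40;  python3 - <<'E'
import numpy as np,cv2
o=[]
for n,d in(("w1",0),("x1",0),("y2",0)):
    im=np.load(f"pics/{n}.npy")
    c=cv2.resize(np.ascontiguousarray(im[115:165,323:345,::-1]),(264,600),interpolation=cv2.INTER_CUBIC)
    o.append(np.clip(255*(np.clip(c,0,255)/100)**0.5,0,255).astype(np.uint8))
cv2.imwrite("pics/y2z.png",np.hstack(o))
E
```

```text
time: 39.58
eef_pos: [0.4623, 0.0115, 0.2193]
tcp_rot: [0.545, 0.839, 0.0, 0.0]
contact_force: [-0.3, -1.0, -0.8]
opening: 1.001
[0.4622116  0.01154288 0.21928557] [-0.53823486 -0.03603853 -0.78976214]
[93, 94, 94, 94, 93, 93, 94, 89, 75, 44, 21, 36, 64, 87, 90, 90, 91, 91, 92, 92, 92, 91, 91, 91, 92, 92, 92, 92, 91, 88, 88, 90, 91, 92, 93, 92, 90, 88, 88, 88, 86, 78, 65, 58, 56, 57, 59, 60, 58, 60, 68, 91]
time: 40.32
eef_pos: [0.462, 0.0115, 0.2192]
tcp_rot: [0.546, 0.838, -0.0, -0.0]
contact_force: [-0.8, -0.4, 0.2]
opening: 0.324
```

View pics/y2z.png

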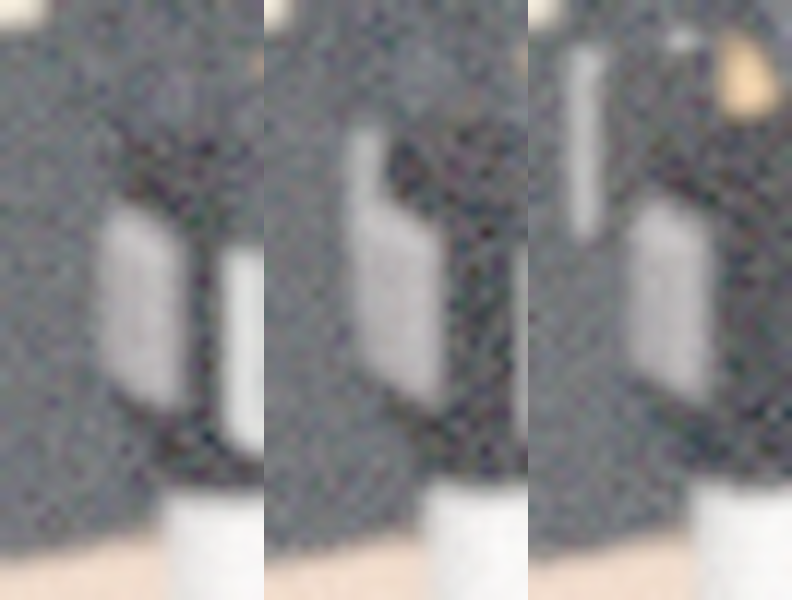

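```bash
python3 -m creep '[0,0,-0.02,0, 0,0,-0.022,0, 0,0,-0.024,0, 0,0,-0.026,0, 0,0,-0.028,0, 0,0,-0.03,0, 0,0,-0.032,0, 0,0,-0.034,0, 0,0,-0.036,0, 0,0,-0.038,0, 0,0,-0.04,0, 0,0,-0.042,0]'; python3 -m creep '[0,0,-0.002,0, 0,0,-0.004,0, 0,0,-0.006,0, 0,0,-0.008,0, 0,0,-0.01,0, 0,0,-0.012,0, 0,0,-0.014,0, 0,0,-0.016,0]'; python3 -m creep '[0,0,-0.002,0, 0,0,-0.004,0, 0,0,-0.006,0, 0,0,-0.008,0, 0,0,-0.01,0, 0,0,-0.012,0, 0,0,-0.014,0, 0,0,-0.016,0]'
```

```text
time: 41.32
eef_pos: [0.462, 0.0116, 0.2202]
tcp_rot: [0.545, 0.838, -0.0, -0.0]
contact_force: [-0.1, -1.2, -3.9]
opening: 0.325
time: 41.98
eef_pos: [0.4621, 0.0115, 0.2207]
tcp_rot: [0.545, 0.838, -0.0, -0.0]
contact_force: [-0.5, 0.4, -2.6]
opening: 0.327
time: 42.65
eef_pos: [0.4621, 0.0116, 0.2211]
tcp_rot: [0.545, 0.838, -0.0, -0.0]
contact_force: [-1.1, 0.3, -4.2]
opening: 0.319
```

```bash
python3 -m creep '[0,0,-0.01,0, 0,0,-0.02,0, 0,0,-0.03,0, 0,0,-0.04,0]'; python3 -m creep '[0,0,0.03,0, 0,0,0.05,0, 0,0,0.05,0]'; python3 -m creep '[0,0,0.02,0, 0,0,0.03,0, 0,0,0.03,0]'; python3 -m creep '[0,0,0.02,0, 0,0,0.03,0, 0,0,0.03,0]'
```

```text
time: 42.98
eef_pos: [0.4622, 0.0117, 0.2218]
tcp_rot: [0.546, 0.838, 0.0, -0.0]
contact_force: [-0.3, -0.2, -5.3]
opening: 0.321
time: 43.23
eef_pos: [0.4624, 0.0115, 0.2212]
tcp_rot: [0.545, 0.838, 0.0, 0.0]
contact_force: [-0.4, -0.4, -3.9]
opening: 0.323
time: 43.48
eef_pos: [0.4625, 0.0115, 0.2211]
tcp_rot: [0.545, 0.838, 0.0, 0.0]
contact_force: [-1.3, 0.0, 0.9]
opening: 0.321
time: 43.73
eef_pos: [0.4624, 0.0115, 0.2196]
tcp_rot: [0.545, 0.838, 0.0, 0.0]
contact_force: [-1.1, -0.7, 0.5]
opening: 0.325
```

```bash
python3 -m creep '[0,0,0,0, 0,0,0,0, 0,0,0,1.4, 0,0,0,2.8, 0,0,0,4.2, 0,0,0,5.6, 0,0,0,7, 0,0,0,8.4, 0,0,0,9.8, 0,0,0,11.2, 0,0,0,12.6, 0,0,0,14, 0,0,0,15.4, 0,0,0,16.8, 0,0,0,18]' 0 20; python3 -m creep '[0,0,0,0, 0,0,0,0, 0,0,0,0, 0,0,0,0, 0,0,0,0, 0,0,0,0]' 255 20;  python3 -m creep '[0,0,-0.06,0, 0,0,-0.1,0, 0,0,-0.12,0, 0,0,-0.12,0]'
python3 - <<'E'
import numpy as np
for n in("w1","x1","y2"):
    im=np.load(f"pics/{n}.npy"); print(n,im[136:144,326:346].mean((0,2)).round(0).astype(int).tolist())
E
```

```text
time: 44.98
eef_pos: [0.4625, 0.0115, 0.2194]
tcp_rot: [0.979, 0.204, 0.0, 0.0]
contact_force: [-0.1, -0.9, -0.8]
opening: 1.0
time: 45.48
eef_pos: [0.4622, 0.0115, 0.2195]
tcp_rot: [0.978, 0.207, 0.0, 0.0]
contact_force: [1.2, -0.3, 0.0]
opening: 0.417
time: 45.82
eef_pos: [0.4616, 0.0116, 0.2218]
tcp_rot: [0.978, 0.207, -0.001, -0.0]
contact_force: [0.6, -0.2, -3.5]
opening: 0.419
w1 [22, 22, 23, 21, 24, 35, 43, 48, 49, 54, 52, 40, 25, 14, 16, 32, 59, 73, 67, 44]
x1 [22, 22, 21, 23, 31, 44, 47, 49, 51, 55, 51, 37, 19, 14, 10, 13, 12, 16, 35, 61]
y2 [21, 22, 22, 23, 24, 32, 43, 48, 49, 53, 52, 41, 24, 14, 12, 12, 13, 13, 15, 14]
```

```bash
python3 -m creep '[0,0,0.04,0, 0,0,0.07,0, 0,0,0.07,0]'; python3 -m creep '[0,0,0.02,0, 0,0,0.03,0, 0,0,0.03,0]'; python3 trk.py z0 | head -1
```

```text
time: 46.07
eef_pos: [0.4619, 0.0117, 0.2209]
tcp_rot: [0.978, 0.207, -0.0, -0.0]
contact_force: [-1.1, 1.2, 0.0]
opening: 0.418
time: 46.32
eef_pos: [0.462, 0.0116, 0.2199]
tcp_rot: [0.978, 0.207, -0.0, -0.0]
contact_force: [-0.3, 0.3, 1.0]
opening: 0.423
[0.46203028 0.01162519 0.2198963 ] [-0.97763505  0.02911529  0.61135847]
```

```bash
python3 -m creep '[0,0,0,0, 0,0,0,0, 0,0,0,0, 0,0,0,0, 0,0,0,-1.4, 0,0,0,-2.8, 0,0,0,-4.2, 0,0,0,-5.6, 0,0,0,-7, 0,0,0,-8.4, 0,0,0,-9.8, 0,0,0,-11.2, 0,0,0,-12.6, 0,0,0,-14, 0,0,0,-15.4, 0,0,0,-16.8, 0,0,0,-18]' 0 20; python3 trk.py z1;  python3 -m creep '[0,0,0,0, 0,0,0,0, 0,0,0,0, 0,0,0,0, 0,0,0,0, 0,0,0,0]' 255 40; python3 - <<'E'
import numpy as np
for n in("z0","z1","y2"):
    im=np.load(f"pics/{n}.npy"); print(n,im[136:144,326:346].mean((0,2)).round(0).astype(int).tolist())
E
```

```text
time: 47.88
eef_pos: [0.4624, 0.0115, 0.22]
tcp_rot: [0.543, 0.84, 0.0, 0.0]
contact_force: [-0.1, -0.1, 0.2]
opening: 1.001
[0.46237201 0.0114981  0.22002438] [-0.08927243 -0.32045635  0.85655721]
[93, 94, 93, 94, 94, 93, 93, 89, 73, 42, 22, 38, 67, 86, 90, 89, 90, 91, 91, 92, 92, 92, 93, 92, 92, 91, 92, 93, 91, 91, 90, 91, 91, 91, 92, 91, 91, 90, 90, 88, 86, 78, 65, 58, 56, 58, 60, 60, 58, 59, 69, 90]
time: 48.53
eef_pos: [0.462, 0.0115, 0.2198]
tcp_rot: [0.546, 0.838, -0.0, -0.0]
contact_force: [-0.2, -1.1, 0.4]
opening: 0.318
z0 [21, 22, 20, 18, 19, 19, 22, 28, 49, 72, 78, 64, 37, 17, 13, 11, 13, 12, 12, 12]
z1 [22, 22, 21, 23, 24, 32, 41, 47, 49, 53, 53, 41, 23, 14, 13, 12, 14, 13, 11, 12]
y2 [21, 22, 22, 23, 24, 32, 43, 48, 49, 53, 52, 41, 24, 14, 12, 12, 13, 13, 15, 14]
```

```bash
python3 -m creep '[0,0,0.02,0, 0,0,0.03,0, 0,0,0.03,0]'
```

```text
time: 48.78
eef_pos: [0.462, 0.0115, 0.2191]
tcp_rot: [0.545, 0.838, -0.0, -0.0]
contact_force: [-1.1, -0.2, 0.8]
opening: 0.322
```

```bash
python3 -m creep '[0,0,-0.06,0, 0,0,-0.12,0, 0,0,-0.2,0, 0,0,-0.5,0, 0,0,-0.9,0, 0,0,-1.4,0, 0,0,-2,0, 0,0,-2.6,0, 0,0,-3,0, 0,0,-3.1,0, 0,0,-3.1,0, 0,0,-3.1,0]' - 40; python3 trk.py f1; python3 -c "
from h import *
im=imaging.read_camera('scene');cv2.imwrite('pics/f1s.png',cv2.resize(im[60:260,250:450,::-1],(600,600),interpolation=2))"
```

```text
time: 49.78
eef_pos: [0.4619, 0.0116, 0.2962]
tcp_rot: [0.545, 0.838, -0.0, -0.0]
contact_force: [-0.9, 0.7, -5.7]
opening: 0.326
[0.4615608  0.01168679 0.29530371] [ 0.31278999 -0.18924638 -4.22429514]
[90, 89, 89, 89, 89, 91, 91, 91, 90, 91, 89, 89, 88, 83, 72, 62, 57, 56, 57, 58, 58, 57, 58, 67, 91, 121, 139, 140, 139, 141, 146, 137, 119, 116, 115, 113, 107, 114, 119, 108, 107, 115, 110, 108, 105, 87, 70, 75, 106, 134, 140, 129]
```

View pics/f1s.png

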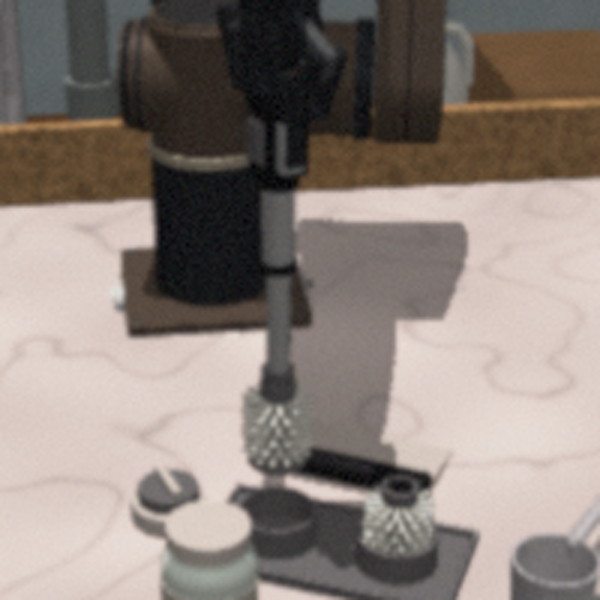

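```bash
python3 - <<'E'
import numpy as np
for n,a in(("v2",136),("u1",136),("f1",103),("z1",136)):
    im=np.load(f"pics/{n}.npy"); print(n,im[a:a+8,326:356].mean((0,2)).round(0).astype(int).tolist())
im=np.load("pics/f1.npy"); print(im[90:130,333:338].mean((1,2)).round(0).astype(int).tolist())
E
```

```text
v2 [45, 72, 76, 55, 27, 19, 20, 20, 18, 20, 37, 52, 57, 57, 58, 58, 58, 57, 51, 40, 23, 17, 41, 84, 111, 120, 116, 100, 78, 78]
u1 [21, 23, 23, 21, 21, 30, 54, 74, 69, 47, 36, 49, 55, 57, 57, 57, 58, 57, 55, 45, 30, 22, 43, 72, 78, 57, 33, 25, 44, 83]
f1 [40, 39, 39, 39, 39, 41, 45, 47, 49, 54, 55, 50, 33, 17, 13, 32, 62, 78, 76, 54, 28, 21, 21, 21, 20, 21, 31, 50, 57, 59]
z1 [22, 22, 21, 23, 24, 32, 41, 47, 49, 53, 53, 41, 23, 14, 13, 12, 14, 13, 11, 12, 13, 14, 32, 61, 77, 77, 54, 29, 22, 22]
[20, 18, 13, 13, 15, 13, 11, 17, 28, 41, 52, 55, 54, 50, 50, 52, 50, 52, 51, 51, 51, 51, 51, 47, 37, 24, 13, 12, 15, 16, 17, 17, 20, 24, 30, 30, 29, 28, 29, 31]
```

```bash
python3 -c "
from plant import ctrl
s=ctrl.get_state();print(s['time'],s['eef_pos'],s['contact_force'],s['opening']);print(ctrl.sign_off())"
```

```text
49.9833 [0.46164564 0.01166188 0.29542981] [-0.2415249   0.03747955 -5.17256647] 0.3178363945568997
the job is handed in; nothing more can be done
None
```

I handed the job in at 50.0 s with the brush held by its grip, upright, drawn out and clear above the stand. But I don't think the handle is locked long, so that part most likely failed.

**Done and checked**
- **Handle pressed home:** it slid in about 8 mm at 5–6 N, then felt solid up to 17 N, and the picture showed the neck gap closed.
- **Button and pull:** I squeezed the button (jaws 36 mm apart, so flush) and pulled the grip up 81 mm. There the whole brush began to lift, which matches the second and last stop.
- **Final hold:** I re-gripped by the plain sides (about 27 mm apart) and lifted about 75 mm. The last picture shows the brush extended, upright and clear of its cup. The force reads about 5 N, the whole brush's weight. The stand, spare head, timer, jar, scraper and part of the scoop are in that view and look undisturbed. The pastry brush and spray bottle were outside it.

**Failed or disagreed**
- **Lock:** every time I pushed down gently on the grip, it slid back at about 1 N. One pair of pictures confirmed the grip itself was sliding on the neck, so the button had not locked.
- **Attempts to lock it:** I released the button at slightly different heights around the stop, made slow passes through it, and pressed and released the button twice more. The push test after the last attempt still showed it sliding.
- **Button position:** the pictures don't settle whether the button is out. The angled view suggests it stands proud, while the front view fits flush better. As handed in, the head's weight probably keeps the handle drawn out against its end.
- **Brush turned:** I turned the brush about 170° in its cup along the way to bring the button into view.
- **Height reading:** the reported tool height was about 33 mm below where the fingertips showed in the pictures and where they touched the grip. I worked from contact and the pictures instead.

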